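# Lean the reflector tile on the soldering hearth

### The job

Set up the heat reflector for soldering: take the white tile off its low block and lean it on the hearth, steel-shod foot down and set snugly against the stop strip (on the prop's side of it), square to the strip and centred on it, its upper part resting back on the upright prop, whose distance differs each time and has to be felt for. The tile is brittle: never press it hard on the hearth or prop, and have it touching both before you let go, as it must not drop or flop even a few millimetres. Leave the beaker, the jar and the steel former where they stand.

Things in the scene. Friction and masses are not known exactly. Their poses are not given: they have to be found in the camera images.
- tile: Loose white ceramic tile, 140 (x) x 66 (y) x 14 mm (z), about 0.2 kg; its -x end, the foot, wears a flush 14 mm dark steel band. It starts flat on the block, centred within 10 mm, overhanging both long sides by about 15 mm, foot roughly towards the robot. Origin: centre of the underside; x runs from foot to top end, z is normal to the face that starts upward.
- tile_foot (a point): Centre of the tile's foot end face, at (-70, 0, 7) mm in the tile's frame; same axes as the tile.
- tile_top (a point): Centre of the tile's top end face, at (70, 0, 7) mm in the tile's frame; same axes as the tile.
- block: Fixed low red block that the tile starts on, 110 (x) x 36 (y) x 32 mm (z). Origin: centre of its underside.
- hearth: Fixed pale red-brown board, 200 (x) x 240 (y) x 25 mm thick; origin: centre of its underside, x points away from the robot. It carries a dark steel stop strip near its front edge, 12 wide (x), 110 long (y), 18 mm high, and behind it a clamped pale upright prop, 60 (x) x 44 (y) x 80 mm high, at y = -30. The prop's front face is 55 to 75 mm behind the strip's inner face: not reported.
- stop (a point): Point at the middle of the stop strip's inner face (the face towards the prop), level with the board's upper face: at (-50, -30, 25) mm in the hearth's frame, with the hearth's axes. The strip runs along y.
- beaker: Loose silver beaker, 54 mm across, 85 mm high, standing on the hearth beside the prop; leave alone. Origin: centre of its underside.
- jar: Loose flux jar with green lid, 50 mm across, 62 mm high, on the bench beside the block; leave alone. Origin: centre of its underside.
- former: Loose dark steel tube (former), 50 mm across, 55 mm high, on the bench on the other side of the block; leave alone. Origin: centre of its underside.

How it is judged:
By the outcome, as a careful person would: the job done as asked, in the order asked, and still so for the second after the job is handed in, with the robot touching nothing.
It also fails if it takes over 70 s, if anything falls off the work surface, if the arm or the gripper's body presses on something with over 40 N, if the wrist force passes 120 N, or if a joint passes its speed limit or range.

### The arm

A 7-joint arm with a two-finger parallel gripper is mounted at the origin on the work surface. World frame = base frame: x ahead of the robot, y to its left, z up, the work surface at z = 0. Lengths are in m, angles in rad, forces in N, time in s.
With the tool pointing down it reaches from about 0.4 to 0.875 m from the base axis. Payload 19.3 kg.
Tool frame: the origin (TCP) lies at the very end of the fingers, on their centre line; the grasp point (between the pads) lies 19 mm behind it; z points along the fingers, y is the line along which they close (so a half turn about z gives the same grasp; the last joint's range is limited). The gripper opens to 85 mm and grips with 20 to 120 N. Pads are 22 mm wide; open, the fingers measure 114 mm over their backs; the gripper's body (76 mm by 85 mm) begins 54 mm behind the grasp point. The pads swing forward as they close: fully open they stand 13 mm farther back than shut.
Start: joints at [-1.418, 0.521, -0.036, 1.599, 0.021, 1.021, -0.113], TCP at [0.138, 0.61, 0.231] pointing down, gripper open.
Joint ranges: [-2.91, 2.91], [-0.3, 2.13], [-1.5, 1.42], [0.17, 2.43], [-1.26, 4.41], [0.16, 1.93], [-2.52, 2.52]. Speed limits (rad/s): [1.89, 1.89, 2.39, 2.39, 3.01, 3.01, 3.01].

### API

Orientations are given as [roll, pitch, yaw] about the fixed x, y, z axes, in that order (R = Rz(yaw) Ry(pitch) Rx(roll)).
In Python, from workcell import monitor, optics, workorder gives the robot as it stands.
- The arm moves only by the tool apply_moves, never from a script. Its arguments are lists of equal length, an entry for each row: "linear": the shift along the tool's x, y, z each as a share of 0.1 m, from -1 to 1, a list of three; "delta_rot": the turn, a rotation vector about the tool's x, y, z each as a share of 120 degrees, from -1 to 1, a list of three. A call has exactly 5 rows; each row is the pose to reach, as a shift and turn from the pose commanded when the call began, along the tool's axes at that moment; what a row does not reach only later rows make up. A row lasts 1/12 s, in which the tool goes at most 41.7 mm and 7.16 degrees, less where a joint would pass 70% of its speed; a pose out of reach is approached as far as the arm can. A call with a number of a shift or a turn outside -1 to 1 is refused whole. A call with a gripper value outside its range is refused whole. "gripper" is the opening, from -1 (shut) to 1 (fully open), set as the call begins (left out, the last holds). The fingers move at their own pace and stop on an object; "force" is the grip in N (left out, the last holds). Time passes only in rows, so rows that repeat a pose let the fingers close, or fill a call up. It gives the time, the measured TCP pose, the force, the opening and the grip force at its end, in the units of the state.
- monitor.observe(): the state, without advancing time (a new reading comes with each control period).
- optics.grab_frame(name): name is "scene" or "top" or "wrist"; returns (picture, depth): 480x640x3 uint8, red, green, blue; 480x640 float32, m along the optical axis (not along the pixel's ray), 0 where there is no reading.
- optics.camera_info(name): a dict with "fx", "fy", "cx", "cy" (pixels), "D" ([k1, k2, p1, p2, k3] as OpenCV has them; the pictures are not rectified), "rvec" (rotation vector, rad) and "tvec" (3), from world to camera coordinates, as OpenCV has them; the wrist camera has in their place "T_tool_cam" (4x4, takes a point from camera to tool coordinates, whose origin is the TCP and whose axes are the flange's). Camera axes: x right, y down, z forward; pixel columns grow to the right and rows downward; lengths in m; the calibration is good to about 2 mm. A picture is of the moment at which its call begins: read the wrist's pose just before it. camera_info takes no time and is no camera call.
- workorder.job_done(): hands the job in; it is judged then, once.
The state is a dict: "clock": time; "qpos": joint angles; "qd": joint speeds; "joint_efforts": joint torques, N m; "position": TCP position; "tool_rot": TCP orientation; "force": force on the tool from outside, world axes, zero at the start; "moment": the same for the moment, N m; "grip_width": finger opening in m; "finger_force": force on a finger pad.
Only numpy, scipy, OpenCV 4.12 (cv2) and the standard library are available. Lean on these libraries where they do the work, as an engineer would, in place of code of your own. Each camera call takes 0.05 s, during which the arm holds its last target. There are 200 camera calls.

## Working session

There is one attempt and no reset: what is moved stays moved. The work goes in short steps, Python scripts to look and compute and a tool call to move; the robot and the scene stay as the last step left them, time stands still between calls to the robot, and variables do not carry over. Pictures are saved under pics/ and viewed, at most 10 in all, crops included, and the job is handed in when it is done.

Besides the shell and the picture viewer there is one more tool, called after "Call:" by a JSON object that holds its "op" and its "data", one argument or row to a line. apply_moves: Moves the arm, as the interface text tells. Its arguments: {"type":"object","properties":{"linear":{"type":"array"},"delta_rot":{"type":"array"},"gripper":{"type":"number"},"force":{"type":"number"}},"required":["linear","delta_rot"]}

```bash
ls; mkdir -p pics
cat > h.py <<'E'
import numpy as np, cv2
from scipy.spatial.transform import Rotation as R
from workcell import monitor, optics, workorder
def state(): return monitor.observe()
def grab(name):
    s=state(); im,d=optics.grab_frame(name); return s,im,d
def ext(name,s):
    c=optics.camera_info(name)
    K=np.array([[c['fx'],0,c['cx']],[0,c['fy'],c['cy']],[0,0,1]]);D=np.array(c['D'],float)
    if name=='wrist':
        T=np.eye(4);T[:3,:3]=R.from_euler('xyz',s['tool_rot']).as_matrix();T[:3,3]=s['position']
        T=T@np.array(c['T_tool_cam'])
    else:
        M=np.eye(4);M[:3,:3]=cv2.Rodrigues(np.array(c['rvec'],float))[0];M[:3,3]=np.ravel(c['tvec']);T=np.linalg.inv(M)
    return K,D,T
def rays(px,name,s):
    K,D,T=ext(name,s)
    n=cv2.undistortPoints(np.array(px,float).reshape(-1,1,2),K,D).reshape(-1,2)
    return T[:3,3],np.c_[n,np.ones(len(n))]@T[:3,:3].T
def onplane(px,z,name,s=None):
    o,d=rays(px,name,s); return o+d*((z-o[2])/d[:,2])[:,None]
def cloud(px,depth,name,s=None):
    o,d=rays(px,name,s); px=np.array(px,int); return o+d*depth[px[:,1],px[:,0]][:,None]
E
cat > a.py <<'E'
from h import *
for n in ['scene','top','wrist']:
    s,im,d=grab(n); cv2.imwrite(f'pics/{n}0.png',im[:,:,::-1]); np.savez(f'pics/{n}0.npz',im=im,d=d)
    print(n,ext(n,s)[2].round(3).tolist(),(d>0).mean())
print(state())
E
python3 a.py
```

```text
pics
scene [[0.792, 0.323, -0.518, 1.034], [0.61, -0.449, 0.653, -0.619], [-0.022, -0.833, -0.552, 0.6], [0.0, 0.0, 0.0, 1.0]] 0.9958658854166667
top [[0.025, -0.997, 0.074, 0.473], [-0.999, -0.026, -0.019, 0.014], [0.021, -0.073, -0.997, 1.213], [0.0, 0.0, 0.0, 1.0]] 0.9959375
wrist [[0.223, 0.927, 0.301, 0.061], [0.975, -0.212, -0.07, 0.627], [-0.001, 0.309, -0.951, 0.373], [0.0, 0.0, 0.0, 1.0]] 0.9961328125
{'clock': 0.15, 'qpos': array([-1.4182067 ,  0.52184144, -0.03633195,  1.59984855,  0.02120658,
        1.02109595, -0.11280869]), 'qd': array([ 0.00205062, -0.00033607,  0.00098285, -0.00107037, -0.00022577,
        0.0001808 , -0.00094733]), 'joint_efforts': array([ 2.65143695e-03, -9.27397442e+01,  1.98119223e+00, -3.70052004e+01,
        1.80516543e-02,  6.49392619e-03,  4.00543769e-06]), 'position': array([0.13806891, 0.60931593, 0.23089033]), 'tool_rot': array([-3.14078648e+00,  5.65735135e-05,  2.91878888e+00]), 'force': array([-0.07504085,  0.15775864, -0.38416211]), 'moment': array([ 0.07909398, -0.00370722,  0.01470848]), 'finger_force': 0.0, 'grip_width': 0.08532915352942078}
```

View pics/top0.png

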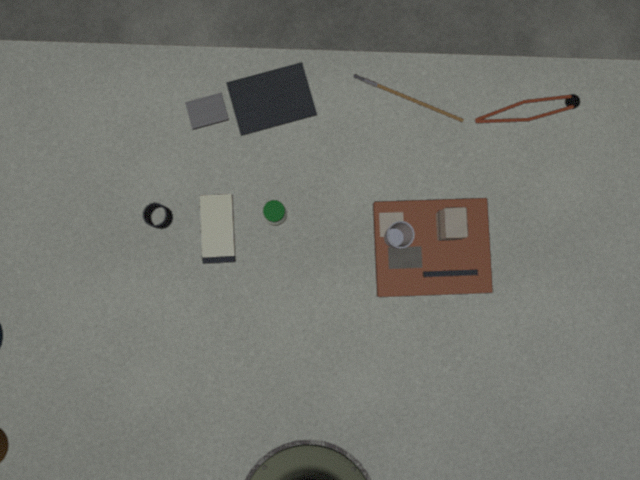

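View pics/scene0.png

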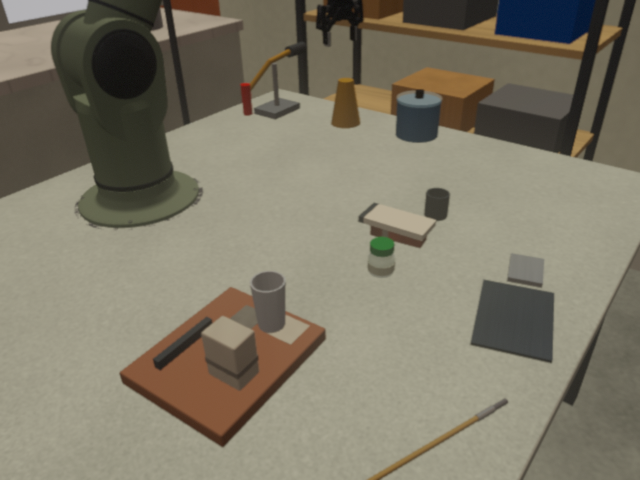

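The top view shows the tile at about (217,228) with its foot band at (219,260). The strip is at (450,273), the prop top at (455,223) and the beaker at (400,235). In the scene view the tile is at (400,222), the strip at (185,342) and the prop at (230,350). Next I'll measure them.

```bash
cat > b.py <<'E'
from h import *
Z={n:np.load(f'pics/{n}0.npz') for n in ['top','scene']}
def roi(n,x0,x1,y0,y1,zlo,zhi,f=None):
    d=Z[n]['d'];im=Z[n]['im'].astype(int);v,u=np.mgrid[y0:y1,x0:x1];px=np.c_[u.ravel(),v.ravel()]
    P=cloud(px,d,n);c=im[px[:,1],px[:,0]];m=(P[:,2]>zlo)&(P[:,2]<zhi)&(d[px[:,1],px[:,0]]>0)
    if f is not None:m&=f(c)
    return px[m],P[m],c[m]
def rep(t,px,P):
    r=cv2.minAreaRect(P[:,:2].astype(np.float32)*1000)
    print(t,len(P),'rect c',np.round(r[0],1),'size',np.round(r[1],1),'ang',round(r[2],2),'z med',np.median(P[:,2]).round(4))
def rectplane(t,px,z,n='top'):
    m=np.zeros((480,640),np.uint8);m[px[:,1],px[:,0]]=1
    m=cv2.morphologyEx(m,cv2.MORPH_OPEN,np.ones((3,3)))
    c=max(cv2.findContours(m,cv2.RETR_EXTERNAL,cv2.CHAIN_APPROX_NONE)[0],key=cv2.contourArea)
    P=onplane(c.reshape(-1,2),z,n)[:,:2]; r=cv2.minAreaRect((P*1000).astype(np.float32));print(' plane',t,n,np.round(r[0],1),np.round(r[1],1),round(r[2],2))
for n,b in [('top',(180,250,180,275)),('scene',(350,440,195,245))]:
    px,P,c=roi(n,*b,0.038,0.06);rep('tile '+n,px,P);rectplane('tile',px,.046,n)
    w=c.mean(1)>110;rep(' white',px[w],P[w]);rep(' dark',px[~w],P[~w])
for n,b in [('top',(360,510,185,310)),('scene',(110,340,280,440))]:
    px,P,c=roi(n,*b,0.018,0.031,lambda c:(c[:,0]>1.5*c[:,2]));rep('hearth '+n,px,P);rectplane('hearth',px,.025,n)
for n,b in [('top',(415,490,260,285)),('scene',(150,220,312,370))]:
    px,P,c=roi(n,*b,0.03,0.055,lambda c:c.max(1)<70);rep('strip '+n,px,P);rectplane('strip',px,.043,n)
for n,b in [('top',(430,480,200,250)),('scene',(195,262,310,395))]:
    px,P,c=roi(n,*b,0.098,0.115);rep('prop '+n,px,P);rectplane('prop',px,.105,n)
px,P,c=roi('top',380,420,215,255,.06,.13);rep('beaker',px,P)
px,P,c=roi('top',260,292,195,230,.045,.08);rep('jar',px,P)
px,P,c=roi('top',140,180,200,232,.03,.08);rep('former',px,P)
px,P,c=roi('top',190,250,185,270,-.01,.038,lambda c:c[:,0]>1.5*c[:,2]);print(len(px))
E
python3 b.py
```

```text
tile top 2242 rect c [572.9 198.5] size [140.1  66.9] ang 4.4 z med 0.0444
 plane tile top [572.7 197.9] [139.9  66.6] 4.49
 white 2007 rect c [579.5 199. ] size [126.8  66.8] ang 4.3 z med 0.0444
 dark 235 rect c [566.6 197.3] size [127.4  65.5] ang 4.39 z med 0.0444
tile scene 1555 rect c [575.7 199.1] size [151.5 252.6] ang 22.59 z med 0.0453
 plane tile scene [578.7 192.9] [144.5  76.8] 4.37
 white 1182 rect c [581.2 166.3] size [134.  136.1] ang 3.94 z med 0.0454
 dark 373 rect c [575.6 199.1] size [151.3 252.8] ang 22.46 z med 0.0432
hearth top 7533 rect c [ 548.4 -247.2] size [196.8 239.4] ang 3.58 z med 0.024
 plane hearth top [ 548.2 -246.7] [196.3 238.2] 3.54
hearth scene 10418 rect c [ 550.9 -247.9] size [201.7 241.4] ang 3.53 z med 0.0244
 plane hearth scene [ 553.9 -250.3] [202.4 241.3] 3.53
strip top 274 rect c [ 494.6 -281.5] size [ 10.6 111.1] ang 3.28 z med 0.042
 plane strip top [ 494.5 -279. ] [ 10.3 109.3] 3.53
strip scene 648 rect c [ 520. -299.] size [ 88. 118.] ang 54.27 z med 0.0408
 plane strip scene [ 504.3 -286.1] [ 21.3 113. ] 2.84
prop top 683 rect c [ 592.2 -274.6] size [60.  45.8] ang 3.8 z med 0.1038
 plane prop top [ 592.  -273.9] [59.3 44.2] 3.5
prop scene 1128 rect c [ 595.4 -275.2] size [61.6 44.8] ang 3.86 z med 0.1042
 plane prop scene [ 598.2 -277.8] [63.7 47.6] 3.59
beaker 338 rect c [ 565.7 -165.4] size [52.4 52.3] ang 13.08 z med 0.0992
jar 394 rect c [610.   83.6] size [43.5 44.2] ang 23.94 z med 0.0606
former 277 rect c [597.2 323.4] size [48.7 48.7] ang 51.23 z med 0.0505
0
```

```bash
cat >> h.py <<'E'
def plan(p,Rt,n,show=True):
    """n straight calls from measured pose to p,Rt: prints tool-axis shares, rounded, accumulating rounding"""
    s=state();p0=np.array(s['position']);R0=R.from_euler('xyz',s['tool_rot'])
    for k in range(1,n+1):
        f=1/(n-k+1); pt=p0+(p-p0)*f; rv=(R0.inv()*Rt).as_rotvec()*f
        l=(R0.inv().apply(pt-p0)/.1).round(3); r=(rv/np.deg2rad(120)).round(4)
        print(l.tolist(),r.tolist()); p0=p0+R0.apply(l*.1); R0=R0*R.from_rotvec(r*np.deg2rad(120))
def toolR(yaw,tilt):  # y of tool along yaw+90deg; tilt>0: tool z leans towards -x
    return R.from_euler('z',yaw,degrees=True)*R.from_euler('xyz',[180,0,180],degrees=True)*R.from_euler('y',tilt,degrees=True)
def st():
    s=state();print('t',round(s['clock'],2),'p',s['position'].round(4),'q',s['qpos'].round(2),'F',s['force'].round(2),'M',s['moment'].round(2),'w',round(s['grip_width'],4),'ff',round(s['finger_force'],1))
E
python3 -c "
from h import *
print(toolR(4.4,28).as_matrix().round(2))
Rt=toolR(4.4,28);C=np.array([.573,.198,.038]);p=C+Rt.apply([0,0,.022]);print(p)
plan(p+[0,0,.13],Rt,7)"
```

```text
[[-0.88 -0.08 -0.47]
 [-0.07  1.   -0.04]
 [ 0.47  0.   -0.88]]
[0.56270207 0.19720762 0.01857515]
[-0.722, -0.44, 0.118] [0.0049, 0.0331, -0.02]
[-0.709, -0.469, 0.073] [0.0049, 0.0331, -0.02]
[-0.693, -0.498, 0.029] [0.005, 0.0331, -0.0201]
[-0.671, -0.527, -0.012] [0.0049, 0.0331, -0.02]
[-0.647, -0.554, -0.053] [0.005, 0.0331, -0.0201]
[-0.618, -0.582, -0.091] [0.0049, 0.033, -0.02]
[-0.585, -0.608, -0.126] [0.005, 0.0331, -0.0201]
```

Call:
{"op": "apply_moves", "data": {
  "linear": [
    [-0.144,-0.088,0.024],
    [-0.289,-0.176,0.047],
    [-0.433,-0.264,0.071],
    [-0.578,-0.352,0.094],
    [-0.722,-0.44,0.118]
  ],
  "delta_rot": [
    [0.001,0.007,-0.004],
    [0.002,0.013,-0.008],
    [0.003,0.02,-0.012],
    [0.004,0.026,-0.016],
    [0.005,0.033,-0.02]
  ],
  "gripper": 1,
  "force": 40
}}

```text
clock: 0.57
position: [0.1992, 0.55, 0.2192]
tool_rot: [-3.132, -0.07, 2.961]
force: [0.2, 0.3, 0.3]
grip_width: 0.0854
finger_force: 0.0
```

Call:
{"op": "apply_moves", "data": {
  "linear": [
    [-0.142,-0.094,0.015],
    [-0.284,-0.188,0.029],
    [-0.425,-0.281,0.044],
    [-0.567,-0.375,0.058],
    [-0.709,-0.469,0.073]
  ],
  "delta_rot": [
    [0.001,0.007,-0.004],
    [0.002,0.013,-0.008],
    [0.003,0.02,-0.012],
    [0.004,0.026,-0.016],
    [0.005,0.033,-0.02]
  ]
}}

```text
clock: 0.98
position: [0.2599, 0.4911, 0.2075]
tool_rot: [-3.126, -0.14, 3.002]
force: [-0.0, -0.6, 0.6]
grip_width: 0.0854
finger_force: 0.0
```

Call:
{"op": "apply_moves", "data": {
  "linear": [
    [-0.139,-0.1,0.006],
    [-0.277,-0.2,0.012],
    [-0.416,-0.3,0.017],
    [-0.554,-0.4,0.023],
    [-0.693,-0.498,0.029]
  ],
  "delta_rot": [
    [0.001,0.007,-0.004],
    [0.002,0.013,-0.008],
    [0.003,0.02,-0.012],
    [0.004,0.026,-0.016],
    [0.005,0.033,-0.02]
  ]
}}

```text
clock: 1.4
position: [0.3206, 0.4322, 0.1958]
tool_rot: [-3.123, -0.21, 3.043]
force: [0.1, 0.2, 0.3]
grip_width: 0.0852
finger_force: 0.0
```

```bash
python3 -c "
from h import *
st();Rt=toolR(4.4,28);C=np.array([.573,.198,.038]);p=C+Rt.apply([0,0,.022])
plan(p+[0,0,.13],Rt,4)"
```

```text
t 1.4 p [0.3206 0.4322 0.1958] q [-0.86  0.5  -0.1   1.76 -0.15  1.01  0.6 ] F [0.09 0.21 0.31] M [ 0.   -0.21 -0.01] w 0.0852 ff 0.0
[-0.67, -0.526, -0.012] [0.005, 0.033, -0.02]
[-0.645, -0.553, -0.052] [0.0049, 0.0331, -0.02]
[-0.617, -0.581, -0.09] [0.005, 0.033, -0.02]
[-0.584, -0.607, -0.125] [0.0049, 0.0331, -0.02]
```

Call:
{"op": "apply_moves", "data": {
  "linear": [
    [-0.134,-0.105,-0.002],
    [-0.268,-0.21,-0.005],
    [-0.402,-0.316,-0.007],
    [-0.536,-0.421,-0.01],
    [-0.67,-0.526,-0.012]
  ],
  "delta_rot": [
    [0.001,0.007,-0.004],
    [0.002,0.013,-0.008],
    [0.003,0.02,-0.012],
    [0.004,0.026,-0.016],
    [0.005,0.033,-0.02]
  ]
}}

```text
clock: 1.82
position: [0.3811, 0.3734, 0.184]
tool_rot: [-3.123, -0.279, 3.085]
force: [-0.2, -0.1, -0.0]
grip_width: 0.0855
finger_force: 0.0
```

Call:
{"op": "apply_moves", "data": {
  "linear": [
    [-0.129,-0.111,-0.01],
    [-0.258,-0.221,-0.021],
    [-0.387,-0.332,-0.031],
    [-0.516,-0.442,-0.042],
    [-0.645,-0.553,-0.052]
  ],
  "delta_rot": [
    [0.001,0.007,-0.004],
    [0.002,0.013,-0.008],
    [0.003,0.02,-0.012],
    [0.004,0.026,-0.016],
    [0.005,0.033,-0.02]
  ]
}}

```text
clock: 2.23
position: [0.4416, 0.3147, 0.1723]
tool_rot: [-3.125, -0.349, 3.128]
force: [-0.8, -0.4, -0.1]
grip_width: 0.0855
finger_force: 0.0
```

Call:
{"op": "apply_moves", "data": {
  "linear": [
    [-0.123,-0.116,-0.018],
    [-0.247,-0.232,-0.036],
    [-0.37,-0.349,-0.054],
    [-0.494,-0.465,-0.072],
    [-0.617,-0.581,-0.09]
  ],
  "delta_rot": [
    [0.001,0.007,-0.004],
    [0.002,0.013,-0.008],
    [0.003,0.02,-0.012],
    [0.004,0.026,-0.016],
    [0.005,0.033,-0.02]
  ]
}}

```text
clock: 2.65
position: [0.5022, 0.2559, 0.1605]
tool_rot: [-3.131, -0.419, -3.111]
force: [-1.0, 0.8, 0.7]
grip_width: 0.0853
finger_force: 0.0
```

Call:
{"op": "apply_moves", "data": {
  "linear": [
    [-0.15,-0.152,-0.031],
    [-0.3,-0.304,-0.062],
    [-0.45,-0.455,-0.094],
    [-0.584,-0.607,-0.125],
    [-0.584,-0.607,-0.125]
  ],
  "delta_rot": [
    [0.001,0.008,-0.005],
    [0.002,0.017,-0.01],
    [0.004,0.025,-0.015],
    [0.005,0.033,-0.02],
    [0.005,0.033,-0.02]
  ]
}}

```text
clock: 3.07
position: [0.5644, 0.1938, 0.1475]
tool_rot: [-3.138, -0.489, -3.07]
force: [0.7, -0.0, -0.5]
grip_width: 0.0853
finger_force: 0.0
```

```bash
cat > c.py <<'E'
from h import *
st()
s,im,d=grab('wrist');cv2.imwrite('pics/wrist1.png',im[:,:,::-1]);np.savez('pics/wrist1.npz',im=im,d=d)
v,u=np.mgrid[0:480:2,0:640:2];px=np.c_[u.ravel(),v.ravel()];P=cloud(px,d,'wrist',s)
m=(P[:,2]>.039)&(P[:,2]<.055)&(abs(P[:,0]-.573)<.1)&(abs(P[:,1]-.198)<.06)
r=cv2.minAreaRect((P[m,:2]*1000).astype(np.float32));print(r,np.median(P[m,2]),px[m].min(0),px[m].max(0))
E
python3 c.py
```

```text
t 3.07 p [0.5644 0.1938 0.1475] q [-0.32  0.84 -0.06  1.32 -0.09  1.45  1.3 ] F [ 0.7  -0.01 -0.45] M [ 0.05 -0.48  0.04] w 0.0853 ff 0.0
((574.6627197265625, 199.61834716796875), (139.68914794921875, 66.2459487915039), 4.485412120819092) 0.045289432110915295 [272 222] [376 440]
```

View pics/wrist1.png

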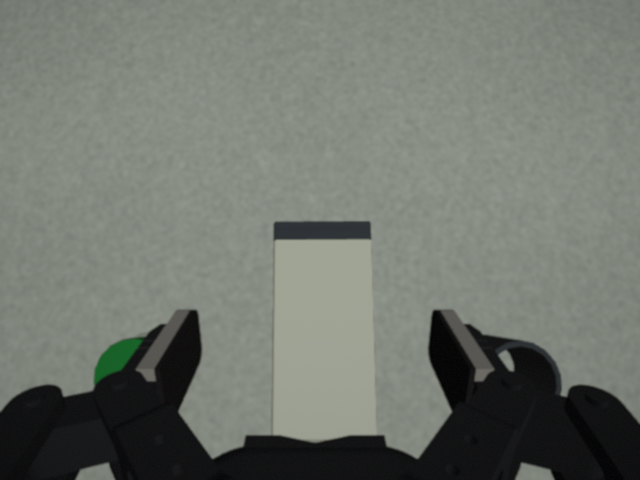

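The wrist view shows the tile between the open fingers (columns 272-376), with its foot band at row 230. The tile centre is about (0.574, 0.199), its top is at z≈0.0455 and its yaw is 4.45°.

```bash
python3 -c "
from h import *
st();Rt=toolR(4.45,28);C=np.array([.5743,.199,.0385]);p=C+Rt.apply([0,0,.022]);print(p)
plan(p,Rt,2)"
```

```text
t 3.12 p [0.5631 0.1957 0.1478] q [-0.33  0.84 -0.06  1.32 -0.09  1.45  1.3 ] F [0.23 0.45 0.04] M [ 0.06 -0.41 -0.01] w 0.0852 ff 0.0
[0.56400276 0.19819863 0.01907515]
[-0.307, 0.013, 0.566] [0.0001, -0.0, -0.001]
[-0.307, 0.013, 0.566] [0.0, -0.0, -0.0011]
```

Call:
{"op": "apply_moves", "data": {
  "linear": [
    [-0.061,0.003,0.113],
    [-0.123,0.005,0.226],
    [-0.184,0.008,0.34],
    [-0.246,0.01,0.453],
    [-0.307,0.01,0.566]
  ],
  "delta_rot": [
    [0,0,0],
    [0,0,0],
    [0,0,-0.001],
    [0,0,-0.001],
    [0,0,-0.001]
  ]
}}

```text
clock: 3.53
position: [0.5622, 0.1992, 0.0831]
tool_rot: [3.141, -0.488, -3.062]
force: [-1.4, -0.1, -0.7]
grip_width: 0.0856
finger_force: 0.0
```

Call:
{"op": "apply_moves", "data": {
  "linear": [
    [-0.077,0.0,0.142],
    [-0.154,0.0,0.283],
    [-0.23,0.0,0.425],
    [-0.307,0.0,0.566],
    [-0.307,0.0,0.566]
  ],
  "delta_rot": [
    [0,0,0],
    [0,0,0],
    [0,0,-0.001],
    [0,0,-0.001],
    [0,0,-0.001]
  ]
}}

```text
clock: 3.95
position: [0.5617, 0.1984, 0.0166]
tool_rot: [3.141, -0.492, -3.061]
force: [-1.1, 0.1, -0.1]
grip_width: 0.0853
finger_force: 0.0
```

Call:
{"op": "apply_moves", "data": {
  "linear": [
    [0,0,0],
    [0,0,0],
    [0,0,0],
    [0,0,0],
    [0,0,0]
  ],
  "delta_rot": [
    [0,0,0],
    [0,0,0],
    [0,0,0],
    [0,0,0],
    [0,0,0]
  ]
}}

```text
clock: 4.37
position: [0.5637, 0.199, 0.0209]
tool_rot: [3.139, -0.486, -3.06]
force: [-0.6, -0.3, -0.2]
grip_width: 0.0853
finger_force: 0.0
```

```bash
python3 -c "
from h import *
st();Rt=toolR(4.45,28);C=np.array([.5743,.199,.0385]);p=C+Rt.apply([0,0,.022]);print(p)
plan(p,Rt,1)"
```

```text
t 4.37 p [0.5637 0.199  0.0209] q [-0.33  1.   -0.07  1.35 -0.08  1.26  1.32] F [-0.62 -0.28 -0.2 ] M [ 0.02 -0.54  0.03] w 0.0853 ff 0.0
[0.56400276 0.19819863 0.01907515]
[-0.011, -0.009, 0.016] [0.0002, 0.0011, 0.0015]
```

Call:
{"op": "apply_moves", "data": {
  "linear": [
    [-0.01,-0.008,0.01],
    [-0.01,-0.008,0.01],
    [-0.01,-0.008,0.01],
    [-0.01,-0.008,0.01],
    [-0.01,-0.008,0.01]
  ],
  "delta_rot": [
    [0,0,0.001],
    [0,0,0.001],
    [0,0,0.001],
    [0,0,0.001],
    [0,0,0.001]
  ],
  "gripper": -1,
  "force": 40
}}

```text
clock: 4.78
position: [0.5641, 0.198, 0.0192]
tool_rot: [3.141, -0.487, -3.063]
force: [1.4, -1.3, 5.3]
grip_width: 0.065
finger_force: 45.1
```

Call:
{"op": "apply_moves", "data": {
  "linear": [
    [0,0,0],
    [0,0,0],
    [0,0,0],
    [0,0,0],
    [0,0,0]
  ],
  "delta_rot": [
    [0,0,0],
    [0,0,0],
    [0,0,0],
    [0,0,0],
    [0,0,0]
  ]
}}

```text
clock: 5.2
position: [0.5641, 0.198, 0.0192]
tool_rot: [3.141, -0.487, -3.063]
force: [1.2, -1.8, 5.2]
grip_width: 0.0654
finger_force: 45.2
```

```bash
cat > d.py <<'E'
from h import *
st()
print(state()['tool_rot'])
for n in ['top']:
    s,im,d=grab(n);v,u=np.mgrid[180:275,180:250];px=np.c_[u.ravel(),v.ravel()];P=cloud(px,d,n)
s,im,d=grab('wrist');cv2.imwrite('pics/wrist2.png',im[:,:,::-1])
s=state();p=s['position'];R0=R.from_euler('xyz',s['tool_rot']);plan(p+[0,0,.1],R0,2)
E
python3 d.py
```

```text
t 5.2 p [0.5641 0.198  0.0192] q [-0.33  1.   -0.07  1.35 -0.08  1.26  1.32] F [ 1.21 -1.78  5.16] M [-0.14 -0.25  0.09] w 0.0654 ff 45.2
[ 3.14102032 -0.48707492 -3.06321884]
[0.234, 0.0, -0.442] [0.0, 0.0, 0.0]
[0.234, 0.001, -0.442] [-0.0, 0.0, -0.0]
```

View pics/wrist2.png

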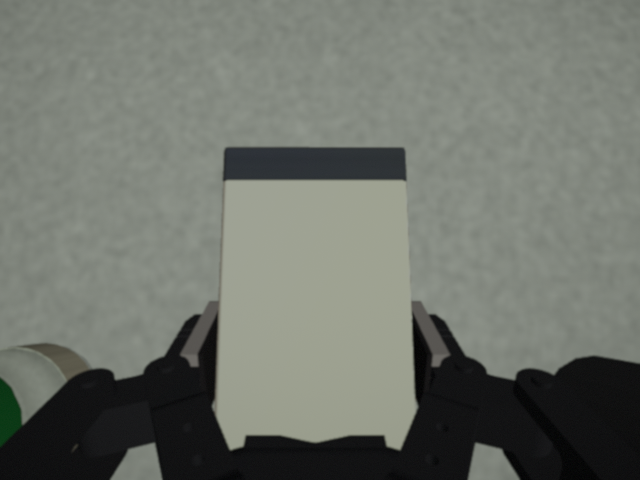

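The tile is gripped at 65 mm, square between the pads, with the foot band at rows 149-181. Next comes the lift.

Call:
{"op": "apply_moves", "data": {
  "linear": [
    [0.03,0,-0.06],
    [0.08,0,-0.15],
    [0.13,0,-0.25],
    [0.18,0,-0.34],
    [0.234,0,-0.442]
  ],
  "delta_rot": [
    [0,0,0],
    [0,0,0],
    [0,0,0],
    [0,0,0],
    [0,0,0]
  ]
}}

```text
clock: 5.72
position: [0.5639, 0.1982, 0.0703]
tool_rot: [3.141, -0.487, -3.063]
force: [-0.3, 0.1, -2.9]
grip_width: 0.0654
finger_force: 45.1
```

Call:
{"op": "apply_moves", "data": {
  "linear": [
    [0.07,0,-0.13],
    [0.14,0,-0.26],
    [0.21,0,-0.39],
    [0.29,0,-0.54],
    [0.29,0,-0.54]
  ],
  "delta_rot": [
    [0,0,0],
    [0,0,0],
    [0,0,0],
    [0,0,0],
    [0,0,0]
  ]
}}

```text
clock: 6.13
position: [0.5649, 0.1985, 0.1342]
tool_rot: [3.14, -0.483, -3.063]
force: [-0.0, 1.8, -1.8]
grip_width: 0.0655
finger_force: 45.3
```

Call:
{"op": "apply_moves", "data": {
  "linear": [
    [0,0,0],
    [0,0,0],
    [0,0,0],
    [0,0,0],
    [0,0,0]
  ],
  "delta_rot": [
    [0,0,0],
    [0,0,0],
    [0,0,0],
    [0,0,0],
    [0,0,0]
  ]
}}

```text
clock: 6.55
position: [0.5633, 0.198, 0.1297]
tool_rot: [3.141, -0.489, -3.063]
force: [-0.7, -0.1, -2.0]
grip_width: 0.0653
finger_force: 45.3
```

```bash
cat >> h.py <<'E'
def tile_in_tool(tag):
    """tile upper face in tool frame from wrist depth: plane tilt, foot-edge centre, yaw"""
    s,im,d=grab('wrist');np.savez(f'pics/{tag}.npz',im=im,d=d);cv2.imwrite(f'pics/{tag}.png',im[:,:,::-1])
    v,u=np.mgrid[100:480,180:450];px=np.c_[u.ravel(),v.ravel()];P=cloud(px,d,'wrist',s)
    Q=R.from_euler('xyz',s['tool_rot']).inv().apply(P-s['position'])
    c=im[px[:,1],px[:,0]].astype(int)
    w=(Q[:,2]>-.08)&(Q[:,2]<.06)&(c.sum(1)>330)&(abs(Q[:,1])<.045)
    # central white region -> plane
    k=w&(abs(Q[:,1])<.025)&(px[:,1]<400);A=np.c_[Q[k,0],Q[k,1],np.ones(k.sum())];b=np.linalg.lstsq(A,Q[k,2],rcond=None)[0]
    res=abs(np.c_[Q[:,0],Q[:,1],np.ones(len(Q))]@b-Q[:,2])
    # refit w/o outliers
    k=k&(res<.003);A=np.c_[Q[k,0],Q[k,1],np.ones(k.sum())];b=np.linalg.lstsq(A,Q[k,2],rcond=None)[0]
    res=abs(np.c_[Q[:,0],Q[:,1],np.ones(len(Q))]@b-Q[:,2])
    T=Q[(res<.003)&(abs(Q[:,1])<.04)&(px[:,1]<290)]
    tilt=np.degrees(np.arctan(b[0]))
    n=np.array([b[0],b[1],-1]);n/=np.linalg.norm(n) # outward (towards gripper)
    ex=-np.array([1,0,0])+n*n[0];ex/=np.linalg.norm(ex);ey=np.cross(n,ex)
    xy=np.c_[T@ex,T@ey]
    r=cv2.minAreaRect((xy*1000).astype(np.float32))
    foot=xy[:,0].min();yc=(np.percentile(xy[:,1],1)+np.percentile(xy[:,1],99))/2
    h=np.mean(T@n)
    F=ex*foot+ey*yc+n*h
    print('tilt',round(tilt,2),'lat slope deg',np.degrees(np.arctan(b[1])).round(2),'rect',np.round(r[0],1),np.round(r[1],1),round(r[2],2),'foot top-edge centre (tool) mm',(F*1000).round(1))
    return F,ex,ey,n
E
python3 -c "
from h import *
st();tile_in_tool('wrist3')"
```

```text
t 6.55 p [0.5633 0.198  0.1297] q [-0.33  0.86 -0.07  1.33 -0.09  1.42  1.3 ] F [-0.74 -0.1  -1.98] M [ 0.06 -0.81  0.01] w 0.0653 ff 45.3
tilt 27.87 lat slope deg 0.35 rect [-34.1   0.1] [66.5 51.8] 89.77 foot top-edge centre (tool) mm [65.4 -0.   5. ]
```

```bash
cat >> h.py <<'E'
F_T=np.array([.0653,0,.0049]); PHI=27.9; YAW=3.55; S=np.array([.5014,-.2805,.025])
XH=np.array([np.cos(np.radians(YAW)),np.sin(np.radians(YAW)),0]);YH=np.array([-XH[1],XH[0],0])
def pose(th,xF,zP,y=0):
    """tile angle th deg, upper foot edge xF m behind strip face, lower foot edge zP above board"""
    Rt=toolR(YAW,PHI-th);t=np.radians(th)
    F=S+XH*xF+YH*y+[0,0,zP+.014*np.cos(t)]
    return F-Rt.apply(F_T),Rt
def where():
    s=state();R0=R.from_euler('xyz',s['tool_rot']);F=s['position']+R0.apply(F_T)
    z=R0.as_matrix()[:,2];th=PHI+np.degrees(np.arctan2(z@XH,-z[2]))
    y=R0.as_matrix()[:,1];yaw=np.degrees(np.arctan2(-y[0],y[1]))
    d=F-S;print('xF %.1f y %.1f zP %.1f mm th %.2f yaw %.2f roll %.2f'%(d@XH*1e3,d@YH*1e3,(d[2]-.014*np.cos(np.radians(th)))*1e3,th,yaw,np.degrees(np.arcsin(y[2]))))
E
python3 -c "
from h import *
where();p,Rt=pose(64,.008,.13);print(p)
plan(p,Rt,7)
s=state();R0=R.from_euler('xyz',s['tool_rot']);dv=(R0.inv()*Rt).as_rotvec()
for f in np.linspace(0,1,8):
  Rk=R0*R.from_rotvec(dv*f);q=s['position']+(p-s['position'])*f;print((q+Rk.apply(F_T)).round(3))"
```

```text
xF 31.5 y 472.7 zP 117.1 mm th -0.08 yaw 4.48 roll 0.02
[ 0.55916362 -0.27691643  0.20357087]
[0.102, -0.676, -0.066] [0.0001, -0.0763, 0.0012]
[0.088, -0.676, -0.081] [0.0001, -0.0763, 0.0012]
[0.073, -0.676, -0.093] [0.0001, -0.0763, 0.0012]
[0.055, -0.677, -0.104] [0.0001, -0.0763, 0.0011]
[0.036, -0.677, -0.111] [0.0001, -0.0763, 0.0012]
[0.017, -0.676, -0.114] [0.0001, -0.0762, 0.0011]
[-0.003, -0.677, -0.116] [0.0001, -0.0763, 0.0012]
[0.504 0.193 0.156]
[0.5   0.125 0.157]
[0.497 0.058 0.157]
[ 0.496 -0.01   0.157]
[ 0.497 -0.078  0.157]
[ 0.5   -0.145  0.158]
[ 0.504 -0.213  0.159]
[ 0.509 -0.28   0.161]
```

Call:
{"op": "apply_moves", "data": {
  "linear": [
    [0.02,-0.135,-0.013],
    [0.041,-0.27,-0.026],
    [0.061,-0.405,-0.04],
    [0.082,-0.54,-0.053],
    [0.102,-0.676,-0.066]
  ],
  "delta_rot": [
    [0,-0.015,0],
    [0,-0.03,0],
    [0,-0.046,0.001],
    [0,-0.061,0.001],
    [0,-0.0763,0.0012]
  ]
}}

```text
clock: 7.02
position: [0.5628, 0.1296, 0.1407]
tool_rot: [-3.141, -0.326, -3.066]
force: [0.7, 0.7, -3.3]
grip_width: 0.0656
finger_force: 45.2
```

Call:
{"op": "apply_moves", "data": {
  "linear": [
    [0.018,-0.135,-0.016],
    [0.035,-0.27,-0.032],
    [0.053,-0.405,-0.049],
    [0.07,-0.54,-0.065],
    [0.088,-0.676,-0.081]
  ],
  "delta_rot": [
    [0,-0.015,0],
    [0,-0.03,0],
    [0,-0.046,0.001],
    [0,-0.061,0.001],
    [0,-0.0763,0.0012]
  ]
}}

```text
clock: 7.43
position: [0.5622, 0.0618, 0.1514]
tool_rot: [-3.141, -0.167, -3.068]
force: [0.6, 0.3, -1.8]
grip_width: 0.0655
finger_force: 45.2
```

Call:
{"op": "apply_moves", "data": {
  "linear": [
    [0.015,-0.135,-0.019],
    [0.029,-0.27,-0.037],
    [0.044,-0.405,-0.056],
    [0.058,-0.54,-0.074],
    [0.073,-0.676,-0.093]
  ],
  "delta_rot": [
    [0,-0.015,0],
    [0,-0.03,0],
    [0,-0.046,0.001],
    [0,-0.061,0.001],
    [0,-0.0763,0.0012]
  ]
}}

```text
clock: 7.85
position: [0.5615, -0.006, 0.1619]
tool_rot: [-3.14, -0.007, -3.07]
force: [0.5, 0.8, -2.4]
grip_width: 0.0651
finger_force: 45.2
```

Call:
{"op": "apply_moves", "data": {
  "linear": [
    [0.011,-0.135,-0.021],
    [0.022,-0.27,-0.042],
    [0.033,-0.406,-0.062],
    [0.044,-0.541,-0.083],
    [0.055,-0.677,-0.104]
  ],
  "delta_rot": [
    [0,-0.015,0],
    [0,-0.03,0],
    [0,-0.046,0.001],
    [0,-0.061,0.001],
    [0,-0.0763,0.0011]
  ]
}}

```text
clock: 8.27
position: [0.5608, -0.0739, 0.1724]
tool_rot: [-3.14, 0.153, -3.073]
force: [0.8, -0.2, -2.5]
grip_width: 0.0654
finger_force: 45.2
```

```bash
python3 -c "
from h import *
st();where();p,Rt=pose(64,.008,.13);print(p)
plan(p,Rt,3)"
```

```text
t 8.27 p [ 0.5608 -0.0739  0.1724] q [ 0.06  0.43 -0.03  1.94 -0.    0.61  1.67] F [ 0.84 -0.15 -2.5 ] M [0.01 0.19 0.04] w 0.0654 ff 45.2
xF 8.3 y 202.0 zP 121.4 mm th 36.65 yaw 3.94 roll -0.07
[ 0.55916362 -0.27691643  0.20357087]
[0.036, -0.675, -0.11] [0.0002, -0.076, 0.0011]
[0.016, -0.675, -0.114] [0.0003, -0.0759, 0.0011]
[-0.003, -0.675, -0.114] [0.0002, -0.076, 0.0011]
```

Call:
{"op": "apply_moves", "data": {
  "linear": [
    [0.007,-0.135,-0.022],
    [0.014,-0.27,-0.044],
    [0.022,-0.405,-0.066],
    [0.029,-0.54,-0.088],
    [0.036,-0.675,-0.11]
  ],
  "delta_rot": [
    [0,-0.015,0],
    [0,-0.03,0],
    [0,-0.046,0.001],
    [0,-0.061,0.001],
    [0,-0.076,0.0011]
  ]
}}

```text
clock: 8.68
position: [0.5603, -0.1416, 0.1828]
tool_rot: [-3.141, 0.312, -3.075]
force: [1.2, 0.2, -2.1]
grip_width: 0.0654
finger_force: 45.2
```

Call:
{"op": "apply_moves", "data": {
  "linear": [
    [0.003,-0.135,-0.023],
    [0.006,-0.27,-0.046],
    [0.01,-0.405,-0.068],
    [0.013,-0.54,-0.091],
    [0.016,-0.675,-0.114]
  ],
  "delta_rot": [
    [0,-0.015,0],
    [0,-0.03,0],
    [0,-0.046,0.001],
    [0,-0.061,0.001],
    [0,-0.076,0.0011]
  ]
}}

```text
clock: 9.1
position: [0.5597, -0.2093, 0.1932]
tool_rot: [3.141, 0.471, -3.077]
force: [1.5, 0.3, -3.1]
grip_width: 0.0656
finger_force: 45.3
```

Call:
{"op": "apply_moves", "data": {
  "linear": [
    [-0.001,-0.169,-0.028],
    [-0.001,-0.338,-0.057],
    [-0.002,-0.506,-0.086],
    [-0.003,-0.675,-0.114],
    [-0.003,-0.675,-0.114]
  ],
  "delta_rot": [
    [0,-0.019,0],
    [0,-0.038,0.001],
    [0,-0.057,0.001],
    [0,-0.076,0.0011],
    [0,-0.076,0.0011]
  ]
}}

```text
clock: 9.52
position: [0.5567, -0.2817, 0.2025]
tool_rot: [3.132, 0.629, -3.098]
force: [-1.5, -0.4, -3.3]
grip_width: 0.0655
finger_force: 45.8
```

Call:
{"op": "apply_moves", "data": {
  "linear": [
    [0,0,0],
    [0,0,0],
    [0,0,0],
    [0,0,0],
    [0,0,0]
  ],
  "delta_rot": [
    [0,0,0],
    [0,0,0],
    [0,0,0],
    [0,0,0],
    [0,0,0]
  ]
}}

```text
clock: 9.93
position: [0.5601, -0.2752, 0.2037]
tool_rot: [3.14, 0.629, -3.077]
force: [-0.3, 0.1, -1.7]
grip_width: 0.0656
finger_force: 45.8
```

```bash
python3 -c "
from h import *
st();where();p,Rt=pose(64,.008,.012);print(p)
plan(p,Rt,2)
tile_in_tool('wrist4')
s,im,d=grab('scene');cv2.imwrite('pics/scene4.png',im[:,:,::-1])"
```

```text
t 9.93 p [ 0.5601 -0.2752  0.2037] q [ 1.04  0.47 -0.64  2.06 -0.38  0.16  2.52] F [-0.3   0.06 -1.72] M [-0.12  0.92  0.01] w 0.0656 ff 45.8
xF 9.0 y 1.5 zP 130.2 mm th 63.93 yaw 3.73 roll 0.05
[ 0.55916362 -0.27691643  0.08557087]
[0.352, -0.009, 0.475] [0.0006, -0.0003, 0.0005]
[0.352, -0.008, 0.474] [0.0006, -0.0002, 0.0004]
tilt 27.87 lat slope deg 0.46 rect [-35.   -0.2] [66.5 51.8] 89.84 foot top-edge centre (tool) mm [66.1 -0.2  5.2]
```

View pics/scene4.png

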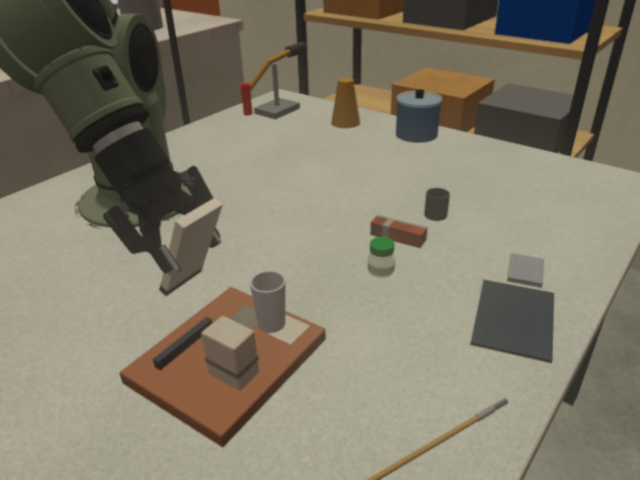

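The scene view shows the tile at (195,245), held upright above the hearth and clear of the beaker. However, joints 6 and 7 are at their limits, so I need a regrasp with more lean. I'll check with a small planar arm model first.

```bash
cat > k.py <<'E'
import numpy as np
from scipy.optimize import least_squares
D=[(.521,1.6,1.021,np.hypot(.138,.609),.231),(.84,1.32,1.45,np.hypot(.5631,.1957),.1478),(1.0,1.35,1.26,np.hypot(.5637,.199),.0209),(.43,1.94,.61,np.hypot(.5608,.0739),.1724),(.86,1.33,1.42,np.hypot(.5633,.198),.1297),(.50,1.76,1.01,np.hypot(.3206,.4322),.1958)]
def fk(L,q):
    h,a,b,t,o=L;s1=q[0];s2=q[0]+q[1];s3=s2+q[2]
    return a*np.sin(s1)+b*np.sin(s2)+t*np.sin(s3)+o, h+a*np.cos(s1)+b*np.cos(s2)+t*np.cos(s3)
f=lambda L:np.concatenate([np.array(fk(L,d))-d[3:] for d in D])
L=least_squares(f,[.34,.4,.4,.25,0]).x;print(L.round(3),np.abs(f(L)).max())
for th in (52,58.5,64):
  for phi in (40,45,50):
    for g in (70,85,95):
      t=np.radians(th);tilt=np.radians(th-phi)
      x=.5014+.014*np.sin(t)+g*1e-3*np.cos(t)-.007*np.sin(t)+.022*np.sin(tilt);z=.025+g*1e-3*np.sin(t)+.007*np.cos(t)-.022*np.cos(tilt)
      r=np.hypot(x,.278);az=.46
      tl=np.arctan(np.tan(tilt)*np.cos(az))
      s=least_squares(lambda q:[fk(L,q)[0]-r,fk(L,q)[1]-z,q.sum()-np.pi+tl],[.6,1.9,.5]).x
      print(th,phi,g,'tcp',x.round(3),z.round(3),'q246',s.round(2))
# pick
for phi in (28,40,45,50):
    s=least_squares(lambda q:[fk(L,q)[0]-.605,fk(L,q)[1]-.02,q.sum()-np.pi-np.radians(phi)],[1,1.3,1.3]).x;print('pick',phi,s.round(2))
E
python3 k.py
```

```text
[0.325 0.519 0.426 0.321 0.002] 0.004114658735106774
52 40 70 tcp 0.555 0.063 q246 [0.67 1.88 0.4 ]
52 40 85 tcp 0.564 0.075 q246 [0.66 1.86 0.44]
52 40 95 tcp 0.57 0.083 q246 [0.65 1.84 0.46]
52 45 70 tcp 0.553 0.063 q246 [0.69 1.82 0.52]
52 45 85 tcp 0.562 0.074 q246 [0.68 1.79 0.56]
52 45 95 tcp 0.568 0.082 q246 [0.68 1.78 0.58]
52 50 70 tcp 0.551 0.062 q246 [0.72 1.76 0.64]
52 50 85 tcp 0.56 0.074 q246 [0.71 1.73 0.67]
52 50 95 tcp 0.566 0.082 q246 [0.7  1.71 0.7 ]
58.5 40 70 tcp 0.551 0.067 q246 [0.64 1.98 0.24]
58.5 40 85 tcp 0.559 0.08 q246 [0.62 1.95 0.27]
58.5 40 95 tcp 0.564 0.089 q246 [0.61 1.94 0.3 ]
58.5 45 70 tcp 0.549 0.067 q246 [0.65 1.92 0.36]
58.5 45 85 tcp 0.557 0.08 q246 [0.64 1.89 0.4 ]
58.5 45 95 tcp 0.562 0.088 q246 [0.63 1.88 0.42]
58.5 50 70 tcp 0.547 0.067 q246 [0.67 1.85 0.48]
58.5 50 85 tcp 0.555 0.079 q246 [0.66 1.83 0.52]
58.5 50 95 tcp 0.56 0.088 q246 [0.65 1.81 0.54]
64 40 70 tcp 0.547 0.071 q246 [0.62 2.05 0.09]
64 40 85 tcp 0.554 0.084 q246 [0.6  2.04 0.13]
64 40 95 tcp 0.558 0.093 q246 [0.58 2.02 0.15]
64 45 70 tcp 0.546 0.07 q246 [0.63 1.99 0.22]
64 45 85 tcp 0.552 0.084 q246 [0.61 1.98 0.26]
64 45 95 tcp 0.556 0.093 q246 [0.6  1.96 0.28]
64 50 70 tcp 0.544 0.07 q246 [0.64 1.93 0.35]
64 50 85 tcp 0.55 0.083 q246 [0.62 1.91 0.38]
64 50 95 tcp 0.555 0.092 q246 [0.61 1.9  0.41]
pick 28 [1.02 1.3  1.31]
pick 40 [1.16 1.08 1.6 ]
pick 45 [1.22 0.99 1.72]
pick 50 [1.29 0.89 1.84]
```

```bash
python3 -c "
from h import *
plan(np.array([.5641,.198,.13]),toolR(4.48,27.95),7)"
```

```text
[0.022, 0.675, 0.115] [0.0, 0.0762, -0.001]
[0.003, 0.675, 0.117] [0.0, 0.0762, -0.001]
[-0.017, 0.675, 0.116] [0.0, 0.0762, -0.001]
[-0.037, 0.675, 0.111] [0.0, 0.0762, -0.001]
[-0.056, 0.674, 0.104] [0.0, 0.0761, -0.001]
[-0.073, 0.674, 0.093] [0.0001, 0.0762, -0.001]
[-0.088, 0.675, 0.08] [0.0, 0.0761, -0.0011]
```

Call:
{"op": "apply_moves", "data": {
  "linear": [
    [0.004,0.135,0.023],
    [0.009,0.27,0.046],
    [0.013,0.405,0.069],
    [0.018,0.54,0.092],
    [0.022,0.675,0.115]
  ],
  "delta_rot": [
    [0,0.015,0],
    [0,0.03,0],
    [0,0.046,0],
    [0,0.061,-0.001],
    [0,0.0762,-0.001]
  ]
}}

```text
clock: 10.45
position: [0.5603, -0.2079, 0.1933]
tool_rot: [-3.142, 0.468, -3.077]
force: [-0.2, 0.8, -2.9]
grip_width: 0.0656
finger_force: 45.8
```

Call:
{"op": "apply_moves", "data": {
  "linear": [
    [0.001,0.135,0.023],
    [0.001,0.27,0.047],
    [0.002,0.405,0.07],
    [0.002,0.54,0.094],
    [0.003,0.675,0.117]
  ],
  "delta_rot": [
    [0,0.015,0],
    [0,0.03,0],
    [0,0.046,0],
    [0,0.061,-0.001],
    [0,0.0762,-0.001]
  ]
}}

```text
clock: 10.87
position: [0.5611, -0.1398, 0.1827]
tool_rot: [-3.141, 0.309, -3.074]
force: [-0.7, 0.4, -1.7]
grip_width: 0.065
finger_force: 45.7
```

Call:
{"op": "apply_moves", "data": {
  "linear": [
    [-0.003,0.135,0.023],
    [-0.007,0.27,0.046],
    [-0.01,0.405,0.07],
    [-0.014,0.54,0.093],
    [-0.017,0.675,0.116]
  ],
  "delta_rot": [
    [0,0.015,0],
    [0,0.03,0],
    [0,0.046,0],
    [0,0.061,-0.001],
    [0,0.0762,-0.001]
  ]
}}

```text
clock: 11.28
position: [0.5618, -0.0722, 0.1721]
tool_rot: [-3.14, 0.149, -3.072]
force: [-0.1, 0.0, -2.1]
grip_width: 0.0653
finger_force: 45.7
```

Call:
{"op": "apply_moves", "data": {
  "linear": [
    [-0.007,0.135,0.022],
    [-0.015,0.27,0.044],
    [-0.022,0.405,0.067],
    [-0.03,0.54,0.089],
    [-0.037,0.675,0.111]
  ],
  "delta_rot": [
    [0,0.015,0],
    [0,0.03,0],
    [0,0.046,0],
    [0,0.061,-0.001],
    [0,0.0762,-0.001]
  ]
}}

```text
clock: 11.7
position: [0.5624, -0.0044, 0.1616]
tool_rot: [-3.141, -0.01, -3.07]
force: [0.1, -0.2, -3.1]
grip_width: 0.0651
finger_force: 45.7
```

Call:
{"op": "apply_moves", "data": {
  "linear": [
    [-0.011,0.135,0.021],
    [-0.022,0.27,0.042],
    [-0.034,0.405,0.062],
    [-0.045,0.54,0.083],
    [-0.056,0.674,0.104]
  ],
  "delta_rot": [
    [0,0.015,0],
    [0,0.03,0],
    [0,0.046,0],
    [0,0.061,-0.001],
    [0,0.0761,-0.001]
  ]
}}

```text
clock: 12.12
position: [0.5631, 0.0632, 0.151]
tool_rot: [-3.141, -0.17, -3.068]
force: [-0.0, -0.4, -2.4]
grip_width: 0.0653
finger_force: 45.7
```

Call:
{"op": "apply_moves", "data": {
  "linear": [
    [-0.015,0.135,0.019],
    [-0.029,0.27,0.037],
    [-0.044,0.405,0.056],
    [-0.058,0.54,0.074],
    [-0.073,0.674,0.093]
  ],
  "delta_rot": [
    [0,0.015,0],
    [0,0.03,0],
    [0,0.046,0],
    [0,0.061,-0.001],
    [0,0.0762,-0.001]
  ]
}}

```text
clock: 12.53
position: [0.5638, 0.1308, 0.1405]
tool_rot: [-3.141, -0.329, -3.066]
force: [0.1, -0.3, -2.2]
grip_width: 0.0653
finger_force: 45.7
```

Call:
{"op": "apply_moves", "data": {
  "linear": [
    [-0.022,0.169,0.02],
    [-0.044,0.338,0.04],
    [-0.066,0.506,0.06],
    [-0.088,0.675,0.08],
    [-0.088,0.675,0.08]
  ],
  "delta_rot": [
    [0,0.019,0],
    [0,0.038,-0.001],
    [0,0.057,-0.001],
    [0,0.0761,-0.0011],
    [0,0.0761,-0.0011]
  ]
}}

```text
clock: 12.95
position: [0.5637, 0.2015, 0.1285]
tool_rot: [3.139, -0.492, -3.06]
force: [0.6, 1.1, -3.4]
grip_width: 0.0653
finger_force: 45.7
```

Call:
{"op": "apply_moves", "data": {
  "linear": [
    [0,0,0],
    [0,0,0],
    [0,0,0],
    [0,0,0],
    [0,0,0]
  ],
  "delta_rot": [
    [0,0,0],
    [0,0,0],
    [0,0,0],
    [0,0,0],
    [0,0,0]
  ]
}}

```text
clock: 13.37
position: [0.5647, 0.1969, 0.1306]
tool_rot: [3.141, -0.487, -3.065]
force: [0.0, -0.1, -3.3]
grip_width: 0.0653
finger_force: 45.7
```

```bash
python3 -c "
from h import *
st();plan(np.array([.5641,.198,.0225]),toolR(4.48,27.95),2)"
```

```text
t 13.37 p [0.5647 0.1969 0.1306] q [-0.37  0.86  0.02  1.33 -0.14  1.42  1.35] F [ 0.01 -0.06 -3.27] M [ 0.07 -0.71  0.05] w 0.0653 ff 45.7
[-0.251, 0.005, 0.479] [0.0004, 0.0002, -0.0004]
[-0.251, 0.006, 0.478] [0.0004, 0.0002, -0.0003]
```

Call:
{"op": "apply_moves", "data": {
  "linear": [
    [-0.05,0.001,0.096],
    [-0.1,0.002,0.192],
    [-0.15,0.003,0.287],
    [-0.201,0.004,0.383],
    [-0.251,0.005,0.479]
  ],
  "delta_rot": [
    [0,0,0],
    [0,0,0],
    [0,0,0],
    [0,0,0],
    [0,0,0]
  ]
}}

```text
clock: 13.78
position: [0.5638, 0.1977, 0.0744]
tool_rot: [3.141, -0.489, -3.065]
force: [0.9, -0.3, -2.9]
grip_width: 0.0654
finger_force: 45.8
```

Call:
{"op": "apply_moves", "data": {
  "linear": [
    [-0.09,0.001,0.17],
    [-0.15,0.002,0.29],
    [-0.2,0.003,0.385],
    [-0.235,0.004,0.45],
    [-0.251,0.005,0.478]
  ],
  "delta_rot": [
    [0,0,0],
    [0,0,0],
    [0,0,0],
    [0,0,0],
    [0,0,0]
  ]
}}

```text
clock: 14.2
position: [0.5635, 0.1982, 0.0208]
tool_rot: [3.141, -0.489, -3.065]
force: [0.0, 0.1, -2.1]
grip_width: 0.0651
finger_force: 45.7
```

Call:
{"op": "apply_moves", "data": {
  "linear": [
    [0,0,0],
    [0,0,0],
    [-0.002,0,0.004],
    [-0.005,0,0.009],
    [-0.005,0,0.009]
  ],
  "delta_rot": [
    [0,0,0],
    [0,0,0],
    [0,0,0],
    [0,0,0],
    [0,0,0]
  ]
}}

```text
clock: 14.62
position: [0.5642, 0.1984, 0.0214]
tool_rot: [3.141, -0.487, -3.064]
force: [-0.1, -0.4, -2.7]
grip_width: 0.065
finger_force: 45.7
```

Call:
{"op": "apply_moves", "data": {
  "linear": [
    [-0.002,0,0.004],
    [-0.005,0,0.009],
    [-0.007,0,0.014],
    [-0.007,0,0.014],
    [-0.007,0,0.014]
  ],
  "delta_rot": [
    [0,0,0],
    [0,0,0],
    [0,0,0],
    [0,0,0],
    [0,0,0]
  ]
}}

```text
clock: 15.03
position: [0.5639, 0.1983, 0.0194]
tool_rot: [3.141, -0.488, -3.065]
force: [0.4, 0.6, -2.7]
grip_width: 0.0652
finger_force: 45.7
```

Call:
{"op": "apply_moves", "data": {
  "linear": [
    [-0.001,0,0.003],
    [-0.003,0,0.006],
    [-0.003,0,0.006],
    [-0.003,0,0.006],
    [-0.003,0,0.006]
  ],
  "delta_rot": [
    [0,0,0],
    [0,0,0],
    [0,0,0],
    [0,0,0],
    [0,0,0]
  ]
}}

```text
clock: 15.45
position: [0.5639, 0.1983, 0.0192]
tool_rot: [3.141, -0.488, -3.065]
force: [-1.1, -0.8, 6.4]
grip_width: 0.0654
finger_force: 46.5
```

Call:
{"op": "apply_moves", "data": {
  "linear": [
    [-0.001,0,0.003],
    [-0.003,0,0.006],
    [-0.003,0,0.006],
    [-0.003,0,0.006],
    [-0.003,0,0.006]
  ],
  "delta_rot": [
    [0,0,0],
    [0,0,0],
    [0,0,0],
    [0,0,0],
    [0,0,0]
  ]
}}

```text
clock: 15.87
position: [0.5639, 0.1983, 0.0192]
tool_rot: [3.14, -0.488, -3.064]
force: [-3.1, -2.1, 14.0]
grip_width: 0.0649
finger_force: 47.3
```

Call:
{"op": "apply_moves", "data": {
  "linear": [
    [0,0,0],
    [0,0,0],
    [0,0,0],
    [0,0,0],
    [0,0,0]
  ],
  "delta_rot": [
    [0,0,0],
    [0,0,0],
    [0,0,0],
    [0,0,0],
    [0,0,0]
  ],
  "gripper": 1
}}

```text
clock: 16.28
position: [0.5638, 0.1983, 0.018]
tool_rot: [3.141, -0.488, -3.065]
force: [0.5, 0.3, -0.3]
grip_width: 0.0856
finger_force: 0.0
```

Call:
{"op": "apply_moves", "data": {
  "linear": [
    [0,0,0],
    [0,0,-0.05],
    [0,0,-0.25],
    [0,0,-0.5],
    [0,0,-0.8]
  ],
  "delta_rot": [
    [0,0,0],
    [0,0,0],
    [0,0,0],
    [0,0,0],
    [0,0,0]
  ]
}}

```text
clock: 16.7
position: [0.601, 0.201, 0.0893]
tool_rot: [3.141, -0.49, -3.065]
force: [-0.1, 0.5, 0.4]
grip_width: 0.0854
finger_force: 0.0
```

Call:
{"op": "apply_moves", "data": {
  "linear": [
    [0,0,0],
    [0,0,0],
    [0,0,0],
    [0,0,0],
    [0,0,0]
  ],
  "delta_rot": [
    [0,0,0],
    [0,0,0],
    [0,0,0],
    [0,0,0],
    [0,0,0]
  ]
}}

```text
clock: 17.12
position: [0.6006, 0.201, 0.0881]
tool_rot: [3.141, -0.489, -3.065]
force: [-0.2, -0.8, -0.3]
grip_width: 0.0854
finger_force: 0.0
```

```bash
cat > e.py <<'E'
from h import *
st();s,im,d=grab('wrist')
v,u=np.mgrid[0:480,0:640];px=np.c_[u.ravel(),v.ravel()];P=cloud(px,d,'wrist',s)
m=(P[:,2]>.039)&(P[:,2]<.055)&(abs(P[:,0]-.573)<.1)&(abs(P[:,1]-.198)<.06)&(px[:,1]<300)
Q=P[m];ex=np.array([np.cos(np.radians(4.45)),np.sin(np.radians(4.45)),0]);ey=np.array([-ex[1],ex[0],0])
r=cv2.minAreaRect((Q[:,:2]*1000).astype(np.float32));print(r)
f=np.percentile(Q@ex,.5);yc=(np.percentile(Q@ey,1)+np.percentile(Q@ey,99))/2
C=(f+.07)*ex+yc*ey;print('tile centre',C.round(4),'z',np.median(Q[:,2]))
s,im,d=grab('top');v,u=np.mgrid[180:275,180:250];px=np.c_[u.ravel(),v.ravel()];P=cloud(px,d,'top');m=(P[:,2]>.038)&(P[:,2]<.05);print('n top',m.sum())
Rt=toolR(4.45,46);G=C+.018*ex;G[2]=.0385;p=G+Rt.apply([0,0,.022]);print('target',p,'above',p+[0,0,.08]);plan(p+[0,0,.08],Rt,2)
E
python3 e.py
```

```text
t 17.12 p [0.6006 0.201  0.0881] q [-0.36  0.97  0.02  1.21 -0.14  1.43  1.36] F [-0.21 -0.77 -0.33] M [ 0.07 -0.52  0.03] w 0.0854 ff 0.0
((549.2843627929688, 197.2114715576172), (90.92569732666016, 66.6045913696289), 4.2956438064575195)
tile centre [0.5752 0.1993 0.    ] z 0.045363587089223334
n top 0
target [0.57732362 0.19943383 0.02321752] above [0.57732362 0.19943383 0.10321752]
[0.139, 0.001, -0.011] [0.0002, 0.075, -0.0001]
[0.139, 0.001, 0.011] [0.0003, 0.0749, -0.0001]
```

Call:
{"op": "apply_moves", "data": {
  "linear": [
    [0.028,0,-0.002],
    [0.056,0,-0.004],
    [0.083,0.001,-0.007],
    [0.111,0.001,-0.009],
    [0.139,0.001,-0.011]
  ],
  "delta_rot": [
    [0,0.015,0],
    [0,0.03,0],
    [0,0.045,0],
    [0,0.06,0],
    [0,0.075,0]
  ]
}}

```text
clock: 17.63
position: [0.5892, 0.2003, 0.0962]
tool_rot: [3.141, -0.647, -3.064]
force: [-0.2, -0.4, -0.2]
grip_width: 0.0854
finger_force: 0.0
```

Call:
{"op": "apply_moves", "data": {
  "linear": [
    [0.028,0,0.002],
    [0.056,0,0.004],
    [0.083,0.001,0.007],
    [0.111,0.001,0.009],
    [0.139,0.001,0.011]
  ],
  "delta_rot": [
    [0,0.015,0],
    [0,0.03,0],
    [0,0.045,0],
    [0,0.06,0],
    [0,0.075,0]
  ]
}}

```text
clock: 18.05
position: [0.5775, 0.1995, 0.1036]
tool_rot: [3.141, -0.804, -3.064]
force: [-0.7, 0.1, -0.1]
grip_width: 0.0855
finger_force: 0.0
```

Call:
{"op": "apply_moves", "data": {
  "linear": [
    [0,0,0],
    [0,0,0],
    [0,0,0],
    [0,0,0],
    [0,0,0]
  ],
  "delta_rot": [
    [0,0,0],
    [0,0,0],
    [0,0,0],
    [0,0,0],
    [0,0,0]
  ]
}}

```text
clock: 18.47
position: [0.5778, 0.1996, 0.1041]
tool_rot: [3.14, -0.801, -3.064]
force: [-0.3, -0.1, 0.2]
grip_width: 0.0852
finger_force: 0.0
```

```bash
python3 -c "
from h import *
st();print(state()['tool_rot']);plan(np.array([.5770,.1994,.0228]),toolR(4.45,46),1)"
```

```text
t 18.47 p [0.5778 0.1996 0.1041] q [-0.33  1.13  0.    0.98 -0.19  1.81  1.35] F [-0.28 -0.09  0.17] M [ 0.01 -0.77  0.02] w 0.0852 ff 0.0
[ 3.14034176 -0.80093779 -3.06404321]
[-0.578, -0.002, 0.572] [0.0006, 0.0009, -0.0]
```

Call:
{"op": "apply_moves", "data": {
  "linear": [
    [-0.14,0,0.14],
    [-0.28,0,0.28],
    [-0.42,-0.001,0.415],
    [-0.53,-0.001,0.525],
    [-0.578,-0.002,0.572]
  ],
  "delta_rot": [
    [0,0,0],
    [0,0,0],
    [0,0,0],
    [0,0,0],
    [0,0,0]
  ]
}}

```text
clock: 18.88
position: [0.5755, 0.1989, 0.019]
tool_rot: [-3.141, -0.806, -3.065]
force: [-1.3, 0.3, -0.6]
grip_width: 0.0855
finger_force: 0.0
```

Call:
{"op": "apply_moves", "data": {
  "linear": [
    [0,0,0],
    [0,0,0],
    [0,0,0],
    [0,0,0],
    [0,0,0]
  ],
  "delta_rot": [
    [0,0,0],
    [0,0,0],
    [0,0,0],
    [0,0,0],
    [0,0,0]
  ]
}}

```text
clock: 19.3
position: [0.5773, 0.1994, 0.0233]
tool_rot: [3.14, -0.801, -3.064]
force: [1.0, 0.3, 0.2]
grip_width: 0.0853
finger_force: 0.0
```

Call:
{"op": "apply_moves", "data": {
  "linear": [
    [0,0,0],
    [0,0,0],
    [0,0,0],
    [0,0,0],
    [0,0,0]
  ],
  "delta_rot": [
    [0,0,0],
    [0,0,0],
    [0,0,0],
    [0,0,0],
    [0,0,0]
  ],
  "gripper": -1,
  "force": 40
}}

```text
clock: 19.72
position: [0.5772, 0.1994, 0.023]
tool_rot: [3.14, -0.801, -3.064]
force: [1.8, 0.4, 5.6]
grip_width: 0.0656
finger_force: 45.4
```

Call:
{"op": "apply_moves", "data": {
  "linear": [
    [0,0,0],
    [0,0,0],
    [0,0,0],
    [0,0,0],
    [0,0,0]
  ],
  "delta_rot": [
    [0,0,0],
    [0,0,0],
    [0,0,0],
    [0,0,0],
    [0,0,0]
  ]
}}

```text
clock: 20.13
position: [0.5772, 0.1994, 0.023]
tool_rot: [3.14, -0.801, -3.064]
force: [2.5, 0.7, 6.2]
grip_width: 0.0654
finger_force: 45.4
```

```bash
python3 -c "
from h import *
st();s=state();R0=R.from_euler('xyz',s['tool_rot']);plan(s['position']+[0,0,.1],R0,2)"
```

```text
t 20.13 p [0.5772 0.1994 0.023 ] q [-0.33  1.23 -0.    0.97 -0.18  1.72  1.36] F [2.47 0.75 6.21] M [-0.02 -0.3   0.01] w 0.0654 ff 45.4
[0.359, 0.0, -0.348] [0.0, 0.0, 0.0]
[0.359, 0.001, -0.348] [0.0, 0.0, 0.0]
```

Call:
{"op": "apply_moves", "data": {
  "linear": [
    [0.03,0,-0.03],
    [0.11,0,-0.11],
    [0.2,0,-0.2],
    [0.29,0,-0.28],
    [0.36,0,-0.35]
  ],
  "delta_rot": [
    [0,0,0],
    [0,0,0],
    [0,0,0],
    [0,0,0],
    [0,0,0]
  ]
}}

```text
clock: 20.55
position: [0.5774, 0.1994, 0.0748]
tool_rot: [3.14, -0.8, -3.064]
force: [0.9, -0.2, -2.0]
grip_width: 0.0653
finger_force: 44.8
```

Call:
{"op": "apply_moves", "data": {
  "linear": [
    [0.09,0,-0.09],
    [0.18,0,-0.17],
    [0.27,0,-0.26],
    [0.36,0,-0.35],
    [0.36,0,-0.35]
  ],
  "delta_rot": [
    [0,-0.015,0],
    [0,-0.03,0],
    [0,-0.045,0],
    [0,-0.06,0],
    [0,-0.06,0]
  ]
}}

```text
clock: 20.97
position: [0.5783, 0.1998, 0.1272]
tool_rot: [3.139, -0.669, -3.063]
force: [0.1, -0.2, -2.5]
grip_width: 0.0653
finger_force: 45.1
```

Call:
{"op": "apply_moves", "data": {
  "linear": [
    [0,0,0],
    [0,0,0],
    [0,0,0],
    [0,0,0],
    [0,0,0]
  ],
  "delta_rot": [
    [0,0,0],
    [0,0,0],
    [0,0,0],
    [0,0,0],
    [0,0,0]
  ]
}}

```text
clock: 21.38
position: [0.5768, 0.1991, 0.122]
tool_rot: [3.141, -0.678, -3.065]
force: [-0.1, -0.5, -1.8]
grip_width: 0.0655
finger_force: 45.1
```

```bash
python3 -c "
from h import *
st();tile_in_tool('wrist5')"
```

```text
t 21.38 p [0.5768 0.1991 0.122 ] q [-0.34  1.02  0.01  1.11 -0.17  1.68  1.35] F [-0.08 -0.47 -1.75] M [ 0.07 -1.    0.01] w 0.0655 ff 45.1
tilt 45.89 lat slope deg 0.03 rect [-37.4   0.1] [66.4 72.5] 89.67 foot top-edge centre (tool) mm [67.2  0.1 37.3]
```

```bash
sed -i 's/^F_T=.*PHI=27.9;/F_T=np.array([.0668,0,.0368]); PHI=45.9;/' h.py; python3 -c "
from h import *
where();p,Rt=pose(63,.008,.125);print(p)
plan(p,Rt,7)
s=state();R0=R.from_euler('xyz',s['tool_rot']);dv=(R0.inv()*Rt).as_rotvec()
for f in np.linspace(0,1,8):
  Rk=R0*R.from_rotvec(dv*f);q=s['position']+(p-s['position'])*f;print((q+Rk.apply(F_T)).round(3))"
```

```text
xF 30.0 y 473.0 zP 96.5 mm th 7.09 yaw 4.38 roll 0.03
[ 0.56230919 -0.27672128  0.21117094]
[0.137, -0.676, -0.054] [-0.0002, -0.0666, 0.001]
[0.126, -0.676, -0.072] [-0.0002, -0.0666, 0.001]
[0.114, -0.677, -0.089] [-0.0001, -0.0666, 0.001]
[0.099, -0.677, -0.105] [-0.0001, -0.0665, 0.001]
[0.082, -0.677, -0.117] [-0.0002, -0.0666, 0.001]
[0.063, -0.677, -0.127] [-0.0001, -0.0665, 0.0011]
[0.043, -0.677, -0.135] [-0.0002, -0.0666, 0.001]
[0.502 0.193 0.135]
[0.499 0.125 0.138]
[0.497 0.058 0.14 ]
[ 0.497 -0.01   0.142]
[ 0.498 -0.078  0.144]
[ 0.501 -0.145  0.148]
[ 0.504 -0.213  0.152]
[ 0.509 -0.28   0.156]
```

Call:
{"op": "apply_moves", "data": {
  "linear": [
    [0.027,-0.135,-0.011],
    [0.055,-0.27,-0.022],
    [0.082,-0.405,-0.032],
    [0.11,-0.54,-0.043],
    [0.137,-0.676,-0.054]
  ],
  "delta_rot": [
    [0,-0.013,0],
    [0,-0.027,0],
    [0,-0.04,0.001],
    [0,-0.053,0.001],
    [0,-0.0666,0.001]
  ]
}}

```text
clock: 21.85
position: [0.5749, 0.1306, 0.1355]
tool_rot: [-3.141, -0.536, -3.067]
force: [-0.7, -1.0, -2.8]
grip_width: 0.0658
finger_force: 45.1
```

Call:
{"op": "apply_moves", "data": {
  "linear": [
    [0.025,-0.135,-0.014],
    [0.05,-0.27,-0.029],
    [0.076,-0.405,-0.043],
    [0.101,-0.54,-0.058],
    [0.126,-0.676,-0.072]
  ],
  "delta_rot": [
    [0,-0.013,0],
    [0,-0.027,0],
    [0,-0.04,0.001],
    [0,-0.053,0.001],
    [0,-0.0666,0.001]
  ]
}}

```text
clock: 22.27
position: [0.5728, 0.0627, 0.1483]
tool_rot: [-3.14, -0.396, -3.069]
force: [0.2, -0.5, -3.4]
grip_width: 0.0654
finger_force: 45.1
```

Call:
{"op": "apply_moves", "data": {
  "linear": [
    [0.023,-0.135,-0.018],
    [0.046,-0.27,-0.036],
    [0.068,-0.405,-0.053],
    [0.091,-0.541,-0.071],
    [0.114,-0.677,-0.089]
  ],
  "delta_rot": [
    [0,-0.013,0],
    [0,-0.027,0],
    [0,-0.04,0.001],
    [0,-0.053,0.001],
    [0,-0.0666,0.001]
  ]
}}

```text
clock: 22.68
position: [0.5706, -0.0053, 0.161]
tool_rot: [-3.14, -0.257, -3.071]
force: [0.7, 0.7, -2.8]
grip_width: 0.0655
finger_force: 45.1
```

Call:
{"op": "apply_moves", "data": {
  "linear": [
    [0.02,-0.135,-0.021],
    [0.04,-0.27,-0.042],
    [0.059,-0.405,-0.063],
    [0.079,-0.541,-0.084],
    [0.099,-0.677,-0.105]
  ],
  "delta_rot": [
    [0,-0.013,0],
    [0,-0.027,0],
    [0,-0.04,0.001],
    [0,-0.053,0.001],
    [0,-0.0666,0.001]
  ]
}}

```text
clock: 23.1
position: [0.5685, -0.0733, 0.1738]
tool_rot: [-3.139, -0.118, -3.073]
force: [0.2, -0.3, -2.0]
grip_width: 0.0653
finger_force: 45.1
```

Call:
{"op": "apply_moves", "data": {
  "linear": [
    [0.016,-0.135,-0.023],
    [0.033,-0.27,-0.047],
    [0.049,-0.405,-0.07],
    [0.066,-0.541,-0.094],
    [0.082,-0.677,-0.117]
  ],
  "delta_rot": [
    [0,-0.013,0],
    [0,-0.027,0],
    [0,-0.04,0.001],
    [0,-0.053,0.001],
    [0,-0.0666,0.001]
  ]
}}

```text
clock: 23.52
position: [0.5664, -0.1412, 0.1866]
tool_rot: [-3.139, 0.022, -3.075]
force: [0.1, -0.1, -2.6]
grip_width: 0.0654
finger_force: 45.1
```

```bash
python3 -c "
from h import *
st();where();p,Rt=pose(63,.008,.125);plan(p,Rt,2)"
```

```text
t 23.52 p [ 0.5664 -0.1412  0.1866] q [ 0.09  0.5   0.07  1.78 -0.05  0.84  1.83] F [ 0.1  -0.1  -2.64] M [-0.02 -0.04 -0.03] w 0.0654 ff 45.1
xF 7.6 y 134.6 zP 113.8 mm th 47.15 yaw 3.83 roll -0.14
[0.063, -0.675, -0.123] [-0.0004, -0.066, 0.0013]
[0.044, -0.675, -0.13] [-0.0004, -0.066, 0.0012]
```

Call:
{"op": "apply_moves", "data": {
  "linear": [
    [0.013,-0.135,-0.025],
    [0.025,-0.27,-0.049],
    [0.038,-0.405,-0.074],
    [0.05,-0.54,-0.098],
    [0.063,-0.675,-0.123]
  ],
  "delta_rot": [
    [0,-0.013,0],
    [0,-0.026,0],
    [0,-0.04,0.001],
    [0,-0.053,0.001],
    [0,-0.066,0.0013]
  ]
}}

```text
clock: 23.93
position: [0.5644, -0.209, 0.1989]
tool_rot: [-3.139, 0.16, -3.077]
force: [-1.2, 0.2, -3.5]
grip_width: 0.0655
finger_force: 45.1
```

Call:
{"op": "apply_moves", "data": {
  "linear": [
    [0.011,-0.169,-0.032],
    [0.022,-0.338,-0.065],
    [0.033,-0.506,-0.097],
    [0.044,-0.675,-0.13],
    [0.044,-0.675,-0.13]
  ],
  "delta_rot": [
    [0,-0.016,0],
    [0,-0.033,0],
    [0,-0.05,0.001],
    [0,-0.066,0.001],
    [0,-0.066,0.0012]
  ]
}}

```text
clock: 24.35
position: [0.5609, -0.2803, 0.2114]
tool_rot: [-3.139, 0.299, -3.084]
force: [-0.7, -0.9, -2.2]
grip_width: 0.065
finger_force: 45.2
```

Call:
{"op": "apply_moves", "data": {
  "linear": [
    [0,0,0],
    [0,0,0],
    [0,0,0],
    [0,0,0],
    [0,0,0]
  ],
  "delta_rot": [
    [0,0,0],
    [0,0,0],
    [0,0,0],
    [0,0,0],
    [0,0,0]
  ]
}}

```text
clock: 24.77
position: [0.5628, -0.2754, 0.2111]
tool_rot: [-3.14, 0.297, -3.078]
force: [0.4, -0.1, -3.0]
grip_width: 0.0652
finger_force: 45.2
```

```bash
python3 -c "
from h import *
st();where();p,Rt=pose(63,.008,.010);print(p);plan(p,Rt,2)"
```

```text
t 24.77 p [ 0.5628 -0.2754  0.2111] q [ 0.46  0.44 -0.03  1.85 -0.22  0.6   2.23] F [ 0.4  -0.07 -2.98] M [-0.03  0.4  -0.01] w 0.0652 ff 45.2
xF 8.6 y 1.2 zP 125.0 mm th 62.94 yaw 3.60 roll -0.09
[ 0.56230919 -0.27672128  0.09617094]
[0.171, -0.006, 0.548] [-0.0003, -0.0003, 0.0003]
[0.172, -0.006, 0.549] [-0.0003, -0.0002, 0.0003]
```

Call:
{"op": "apply_moves", "data": {
  "linear": [
    [0.034,-0.001,0.11],
    [0.068,-0.002,0.22],
    [0.103,-0.003,0.33],
    [0.137,-0.004,0.44],
    [0.171,-0.006,0.548]
  ],
  "delta_rot": [
    [0,0,0],
    [0,0,0],
    [0,0,0],
    [0,0,0],
    [0,0,0]
  ]
}}

```text
clock: 25.18
position: [0.5625, -0.2765, 0.153]
tool_rot: [-3.14, 0.298, -3.079]
force: [0.8, -0.8, -2.8]
grip_width: 0.0652
finger_force: 45.3
```

Call:
{"op": "apply_moves", "data": {
  "linear": [
    [0.05,-0.002,0.16],
    [0.095,-0.003,0.305],
    [0.135,-0.004,0.43],
    [0.16,-0.005,0.51],
    [0.172,-0.006,0.549]
  ],
  "delta_rot": [
    [0,0,0],
    [0,0,0],
    [0,0,0],
    [0,0,0],
    [0,0,0]
  ]
}}

```text
clock: 25.6
position: [0.5616, -0.2773, 0.0948]
tool_rot: [-3.141, 0.296, -3.079]
force: [-0.6, -0.7, -2.7]
grip_width: 0.0652
finger_force: 45.3
```

Call:
{"op": "apply_moves", "data": {
  "linear": [
    [0,0,0],
    [0,0,0],
    [0,0,0],
    [0,0,0],
    [0,0,0]
  ],
  "delta_rot": [
    [0,0,0],
    [0,0,0],
    [0,0,0],
    [0,0,0],
    [0,0,0]
  ]
}}

```text
clock: 26.02
position: [0.5623, -0.2777, 0.0969]
tool_rot: [-3.139, 0.298, -3.079]
force: [-0.4, 0.6, -2.3]
grip_width: 0.0654
finger_force: 45.3
```

```bash
python3 -c "
from h import *
st();where();p,Rt=pose(63,.008,.003);print(p);plan(p,Rt,1)
for n in ['scene','wrist']:
  s,im,d=grab(n);np.savez(f'pics/{n}6.npz',im=im,d=d);cv2.imwrite(f'pics/{n}6.png',im[:,:,::-1])
im=cv2.imread('pics/scene6.png')[240:420,100:340];w=cv2.imread('pics/wrist6.png')
cv2.imwrite('pics/m6.png',np.vstack([cv2.resize(im,(480,360),interpolation=3)[:, :],cv2.resize(w,(320,240))[:, :]]) if 0 else np.hstack([cv2.resize(im,(440,330),interpolation=3),cv2.resize(w[:, 100:540],(352,384))[:330]]))"
```

```text
t 26.02 p [ 0.5623 -0.2777  0.0969] q [ 0.5   0.61 -0.09  1.92 -0.25  0.36  2.29] F [-0.37  0.63 -2.3 ] M [-0.01  0.45 -0.02] w 0.0654 ff 45.3
xF 8.0 y -1.1 zP 10.7 mm th 63.00 yaw 3.54 roll -0.13
[ 0.56230919 -0.27672128  0.08917094]
[0.022, 0.01, 0.074] [-0.001, 0.0, 0.0002]
```

View pics/m6.png

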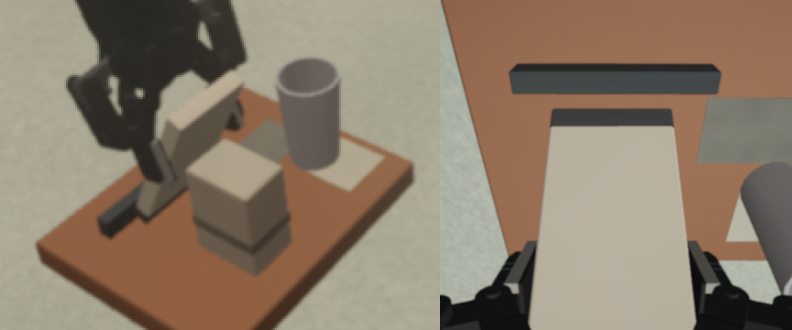

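The wrist view shows the strip at (510–720, 80) and the foot edge at (551–673, 117), parallel and nearly centred. I'll measure the centring and squareness numerically.

```bash
cat > g.py <<'E'
from h import *
def rel(name='wrist6',fresh=False):
    s=state()
    if fresh: s,im,d=grab('wrist');np.savez('pics/%s.npz'%name,im=im,d=d)
    else: Z=np.load(f'pics/{name}.npz');im,d=Z['im'],Z['d']
    v,u=np.mgrid[40:260,150:500];px=np.c_[u.ravel(),v.ravel()];P=cloud(px,d,'wrist',s);c=im[px[:,1],px[:,0]].astype(int)
    X=(P-S)@XH;Y=(P-S)@YH;Zz=P[:,2]
    dark=c.max(1)<90
    st_=dark&(Zz>.036)&(Zz<.05)&(X<.004)&(X>-.02)&(abs(Y)<.08)
    Xs,Ys=X[st_],Y[st_]
    print('strip n',st_.sum(),'X',np.percentile(Xs,[1,99]).round(4),'Y',np.percentile(Ys,[.5,99.5]).round(4),'mid',((np.percentile(Ys,.5)+np.percentile(Ys,99.5))/2).round(4),'z',np.median(Zz[st_]).round(4))
    # far edge of strip by bins -> yaw
    b=np.linspace(-.045,.045,19);e=[(np.mean([b[i],b[i+1]]),np.percentile(Xs[(Ys>b[i])&(Ys<b[i+1])],95)) for i in range(18)]
    e=np.array(e);f=np.polyfit(e[:,0],e[:,1],1);print('strip inner edge X0 %.4f yaw err %.2f deg'%(f[1],-np.degrees(f[0])))
    R0=R.from_euler('xyz',s['tool_rot']);F=s['position']+R0.apply(F_T)
    Q=R0.inv().apply(P-F)   # relative to believed foot edge centre, tool axes
    t=(np.abs(Q[:,1])<.045)&(c.max(1)<90)&(X>.003)&(X<.03)&(Zz>.026)
    Xt,Yt=X[t],Y[t];yc=(np.percentile(Yt,.5)+np.percentile(Yt,99.5))/2
    b=np.linspace(yc-.028,yc+.028,15);e=np.array([(np.mean([b[i],b[i+1]]),np.percentile(Xt[(Yt>b[i])&(Yt<b[i+1])],3)) for i in range(14)]);f=np.polyfit(e[:,0]-yc,e[:,1],1)
    print('foot n',t.sum(),'Y',np.percentile(Yt,[.5,99.5]).round(4),'mid',yc.round(4),'edge X %.4f yaw err %.2f'%(f[1],-np.degrees(f[0])), 'z edge',np.percentile(Zz[t],5).round(4))
if __name__=='__main__': rel()
E
python3 g.py
```

```text
strip n 8074 X [-0.0127 -0.0011] Y [-0.053   0.0543] mid 0.0007 z 0.042
strip inner edge X0 -0.0018 yaw err -0.11 deg
foot n 3161 Y [-0.0333  0.0311] mid -0.0011 edge X 0.0076 yaw err -0.18 z edge 0.0423
```

```bash
python3 -c "
from h import *
p,Rt=pose(63,.003,.0025,.0007);plan(p,Rt,1)
print('unit in tool share per mm: X',(Rt.inv().apply(XH)/100).round(4),'Z',(Rt.inv().apply([0,0,1])/100).round(4))"
```

```text
[0.069, 0.016, 0.062] [-0.0009, -0.0001, 0.0002]
unit in tool share per mm: X [-0.0096  0.      0.0029] Z [-0.0029  0.     -0.0096]
```

Call:
{"op": "apply_moves", "data": {
  "linear": [
    [0.015,0.004,0.015],
    [0.03,0.008,0.03],
    [0.045,0.012,0.045],
    [0.06,0.016,0.055],
    [0.069,0.016,0.062]
  ],
  "delta_rot": [
    [-0.001,0,0],
    [-0.001,0,0],
    [-0.001,0,0],
    [-0.001,0,0],
    [-0.001,0,0]
  ]
}}

```text
clock: 26.53
position: [0.5569, -0.2762, 0.0879]
tool_rot: [3.141, 0.297, -3.079]
force: [0.0, -0.1, -2.4]
grip_width: 0.0655
finger_force: 45.3
```

Call:
{"op": "apply_moves", "data": {
  "linear": [
    [0,0,0],
    [0,0,0],
    [0,0,0],
    [0,0,0],
    [0,0,0]
  ],
  "delta_rot": [
    [0,0,0],
    [0,0,0],
    [0,0,0],
    [0,0,0],
    [0,0,0]
  ]
}}

```text
clock: 26.95
position: [0.5572, -0.2763, 0.0884]
tool_rot: [3.141, 0.298, -3.079]
force: [0.2, 0.2, -2.2]
grip_width: 0.0653
finger_force: 45.3
```

```bash
python3 -c "
from h import *
from g import rel
st();where();rel('wrist7',True);st()"
```

```text
t 26.95 p [ 0.5572 -0.2763  0.0884] q [ 0.51  0.62 -0.1   1.94 -0.26  0.34  2.3 ] F [ 0.2   0.22 -2.22] M [0.02 0.39 0.01] w 0.0653 ff 45.3
xF 2.9 y 0.7 zP 2.2 mm th 62.96 yaw 3.57 roll 0.01
strip n 8797 X [-0.0128  0.0037] Y [-0.0531  0.0541] mid 0.0005 z 0.0421
strip inner edge X0 -0.0012 yaw err -0.20 deg
foot n 2931 Y [-0.0316  0.0329] mid 0.0006 edge X 0.0032 yaw err 0.02 z edge 0.0345
t 27.0 p [ 0.5572 -0.2763  0.0883] q [ 0.51  0.62 -0.1   1.94 -0.26  0.34  2.3 ] F [ 0.42  0.99 -3.02] M [-0.05  0.44  0.01] w 0.0654 ff 45.3
```

Call:
{"op": "apply_moves", "data": {
  "linear": [
    [0.001,0,0.004],
    [0.001,0,0.004],
    [0.001,0,0.004],
    [0.001,0,0.004],
    [0.001,0,0.004]
  ],
  "delta_rot": [
    [0,0,0],
    [0,0,0],
    [0,0,0],
    [0,0,0],
    [0,0,0]
  ]
}}

```text
clock: 27.42
position: [0.5572, -0.2763, 0.0879]
tool_rot: [3.141, 0.298, -3.079]
force: [-0.0, -0.2, -1.6]
grip_width: 0.0655
finger_force: 45.3
```

Call:
{"op": "apply_moves", "data": {
  "linear": [
    [0.001,0,0.004],
    [0.001,0,0.004],
    [0.001,0,0.004],
    [0.001,0,0.004],
    [0.001,0,0.004]
  ],
  "delta_rot": [
    [0,0,0],
    [0,0,0],
    [0,0,0],
    [0,0,0],
    [0,0,0]
  ]
}}

```text
clock: 27.83
position: [0.5572, -0.2763, 0.0874]
tool_rot: [3.141, 0.298, -3.079]
force: [-1.2, 0.6, -2.7]
grip_width: 0.0656
finger_force: 45.3
```

Call:
{"op": "apply_moves", "data": {
  "linear": [
    [0.001,0,0.004],
    [0.001,0,0.004],
    [0.001,0,0.004],
    [0.001,0,0.004],
    [0.001,0,0.004]
  ],
  "delta_rot": [
    [0,0,0],
    [0,0,0],
    [0,0,0],
    [0,0,0],
    [0,0,0]
  ]
}}

```text
clock: 28.25
position: [0.5572, -0.2763, 0.0871]
tool_rot: [3.141, 0.298, -3.079]
force: [-0.3, -0.4, -2.7]
grip_width: 0.0653
finger_force: 45.3
```

Call:
{"op": "apply_moves", "data": {
  "linear": [
    [0.001,0,0.003],
    [0.001,0,0.003],
    [0.001,0,0.003],
    [0.001,0,0.003],
    [0.001,0,0.003]
  ],
  "delta_rot": [
    [0,0,0],
    [0,0,0],
    [0,0,0],
    [0,0,0],
    [0,0,0]
  ]
}}

```text
clock: 28.67
position: [0.5572, -0.2763, 0.0867]
tool_rot: [3.141, 0.298, -3.079]
force: [0.1, -0.2, -2.8]
grip_width: 0.0654
finger_force: 45.3
```

Call:
{"op": "apply_moves", "data": {
  "linear": [
    [0.001,0,0.004],
    [0.001,0,0.004],
    [0.001,0,0.004],
    [0.001,0,0.004],
    [0.001,0,0.004]
  ],
  "delta_rot": [
    [0,0,0],
    [0,0,0],
    [0,0,0],
    [0,0,0],
    [0,0,0]
  ]
}}

```text
clock: 29.08
position: [0.5572, -0.2763, 0.0863]
tool_rot: [3.141, 0.298, -3.079]
force: [0.3, -0.1, -2.3]
grip_width: 0.0656
finger_force: 45.3
```

Call:
{"op": "apply_moves", "data": {
  "linear": [
    [0.001,0,0.003],
    [0.001,0,0.003],
    [0.001,0,0.003],
    [0.001,0,0.003],
    [0.001,0,0.003]
  ],
  "delta_rot": [
    [0,0,0],
    [0,0,0],
    [0,0,0],
    [0,0,0],
    [0,0,0]
  ]
}}

```text
clock: 29.5
position: [0.5573, -0.2763, 0.0861]
tool_rot: [3.141, 0.298, -3.079]
force: [0.7, 0.5, -1.3]
grip_width: 0.0654
finger_force: 45.3
```

Call:
{"op": "apply_moves", "data": {
  "linear": [
    [0.001,0,0.002],
    [0.001,0,0.002],
    [0.001,0,0.002],
    [0.001,0,0.002],
    [0.001,0,0.002]
  ],
  "delta_rot": [
    [0,0,0],
    [0,0,0],
    [0,0,0],
    [0,0,0],
    [0,0,0]
  ]
}}

```text
clock: 29.92
position: [0.5573, -0.2763, 0.0859]
tool_rot: [3.141, 0.298, -3.079]
force: [0.7, 1.0, 2.7]
grip_width: 0.0653
finger_force: 45.5
```

Call:
{"op": "apply_moves", "data": {
  "linear": [
    [-0.001,0,-0.003],
    [0.006,0,-0.005],
    [0.014,0,-0.0075],
    [0.023,0,-0.01],
    [0.023,0,-0.01]
  ],
  "delta_rot": [
    [0,0,0],
    [0,0,0],
    [0,0,0],
    [0,0,0],
    [0,0,0]
  ]
}}

```text
clock: 30.33
position: [0.5544, -0.2765, 0.086]
tool_rot: [3.141, 0.298, -3.08]
force: [0.7, -0.3, 0.5]
grip_width: 0.0657
finger_force: 45.3
```

Call:
{"op": "apply_moves", "data": {
  "linear": [
    [0.004,0,-0.001],
    [0.004,0,-0.001],
    [0.004,0,-0.001],
    [0.004,0,-0.001],
    [0.004,0,-0.001]
  ],
  "delta_rot": [
    [0,0,0],
    [0,0,0],
    [0,0,0],
    [0,0,0],
    [0,0,0]
  ]
}}

```text
clock: 30.75
position: [0.5543, -0.2765, 0.0861]
tool_rot: [3.141, 0.298, -3.079]
force: [1.4, -1.1, 1.3]
grip_width: 0.0654
finger_force: 45.5
```

```bash
python3 -c "
from h import *
from g import rel
st();where();rel('wrist8',True);st()"
```

```text
t 30.75 p [ 0.5543 -0.2765  0.0861] q [ 0.52  0.62 -0.1   1.95 -0.26  0.33  2.31] F [ 1.44 -1.14  1.28] M [-0.11 -0.1  -0.02] w 0.0654 ff 45.5
xF 0.0 y 0.7 zP -0.1 mm th 62.96 yaw 3.57 roll 0.01
strip n 9735 X [-0.0128  0.0038] Y [-0.053   0.0541] mid 0.0005 z 0.042
strip inner edge X0 0.0022 yaw err -0.18 deg
foot n 1229 Y [-0.0316  0.0328] mid 0.0006 edge X 0.0031 yaw err -0.04 z edge 0.037
t 30.8 p [ 0.5543 -0.2765  0.0861] q [ 0.52  0.62 -0.1   1.95 -0.26  0.33  2.31] F [ 2.1  -0.5   0.52] M [-0.12 -0.04 -0.  ] w 0.0653 ff 45.5
```

Call:
{"op": "apply_moves", "data": {
  "linear": [
    [0.004,0,-0.003],
    [0.004,0,-0.003],
    [0.004,0,-0.003],
    [0.004,0,-0.003],
    [0.004,0,-0.003]
  ],
  "delta_rot": [
    [0,0,0],
    [0,0,0],
    [0,0,0],
    [0,0,0],
    [0,0,0]
  ]
}}

```text
clock: 31.22
position: [0.5539, -0.2765, 0.0863]
tool_rot: [3.141, 0.298, -3.079]
force: [3.5, -0.7, -1.7]
grip_width: 0.0654
finger_force: 45.4
```

```bash
python3 -c "
from h import *
st();where()"
```

```text
t 31.22 p [ 0.5539 -0.2765  0.0863] q [ 0.52  0.62 -0.1   1.95 -0.26  0.33  2.31] F [ 3.46 -0.65 -1.68] M [-0.2  -0.59 -0.03] w 0.0654 ff 45.4
xF -0.4 y 0.7 zP 0.1 mm th 62.97 yaw 3.57 roll 0.01
```

```bash
cat >> h.py <<'E'
def rel_step(a,b):
    pa,Ra=pose(*a);pb,Rb=pose(*b)
    print(b[0],(Ra.inv().apply(pb-pa)/.1).round(4).tolist(),((Ra.inv()*Rb).as_rotvec()/np.deg2rad(120)).round(5).tolist())
E
python3 -c "
from h import *
tile_in_tool('w9')
rel_step((63,-.0004,.0001),(60.7,-.0002,.0002))
rel_step((60.7,-.0002,.0002),(60,-.0002,.0002))
rel_step((59.5,-.0002,.0002),(59.2,-.0002,.0002))
rel_step((58.3,-.0002,.0002),(58,-.0002,.0002))"
```

```text
tilt 46.07 lat slope deg 0.17 rect [-35.3  -0. ] [66.5 67.1] 89.85 foot top-edge centre (tool) mm [63.9 -0.2 34.2]
60.7 [-0.0179, 0.0, 0.022] [0.0, 0.01917, -0.0]
60 [-0.0048, -0.0, 0.0068] [0.0, 0.00583, 0.0]
59.2 [-0.0021, 0.0, 0.0029] [0.0, 0.0025, 0.0]
58 [-0.0021, -0.0, 0.0029] [0.0, 0.0025, 0.0]
```

Call:
{"op": "apply_moves", "data": {
  "linear": [
    [-0.004,0,0.005],
    [-0.008,0,0.01],
    [-0.012,0,0.015],
    [-0.018,0,0.022],
    [-0.018,0,0.022]
  ],
  "delta_rot": [
    [0,0.005,0],
    [0,0.01,0],
    [0,0.014,0],
    [0,0.019,0],
    [0,0.019,0]
  ]
}}

```text
clock: 31.68
position: [0.5564, -0.276, 0.0844]
tool_rot: [3.141, 0.256, -3.079]
force: [2.6, -0.2, -0.6]
grip_width: 0.0653
finger_force: 45.6
```

Call:
{"op": "apply_moves", "data": {
  "linear": [
    [0,0,0],
    [0,0,0],
    [0,0,0],
    [0,0,0],
    [0,0,0]
  ],
  "delta_rot": [
    [0,0,0],
    [0,0,0],
    [0,0,0],
    [0,0,0],
    [0,0,0]
  ]
}}

```text
clock: 32.1
position: [0.5561, -0.2762, 0.0846]
tool_rot: [3.141, 0.258, -3.079]
force: [3.8, 1.7, -1.7]
grip_width: 0.0655
finger_force: 45.7
```

```bash
python3 -c "
from h import *
st();where()"
```

```text
t 32.1 p [ 0.5561 -0.2762  0.0846] q [ 0.47  0.63 -0.06  1.92 -0.24  0.38  2.27] F [ 3.84  1.68 -1.66] M [ 0.55 -0.5  -0.03] w 0.0655 ff 45.7
xF -0.4 y 1.0 zP 0.1 mm th 60.67 yaw 3.57 roll 0.04
```

Call:
{"op": "apply_moves", "data": {
  "linear": [
    [-0.0035,-0.003,0.0048],
    [-0.0035,-0.003,0.0048],
    [-0.0035,-0.003,0.0048],
    [-0.0035,-0.003,0.0048],
    [-0.0035,-0.003,0.0048]
  ],
  "delta_rot": [
    [0,0.0042,0],
    [0,0.0042,0],
    [0,0.0042,0],
    [0,0.0042,0],
    [0,0.0042,0]
  ]
}}

```text
clock: 32.52
position: [0.5566, -0.2766, 0.0843]
tool_rot: [3.141, 0.249, -3.079]
force: [2.7, 2.4, -2.0]
grip_width: 0.0652
finger_force: 45.8
```

Call:
{"op": "apply_moves", "data": {
  "linear": [
    [-0.0028,0,0.0038],
    [-0.0028,0,0.0038],
    [-0.0028,0,0.0038],
    [-0.0028,0,0.0038],
    [-0.0028,0,0.0038]
  ],
  "delta_rot": [
    [0,0.0033,0],
    [0,0.0033,0],
    [0,0.0033,0],
    [0,0.0033,0],
    [0,0.0033,0]
  ]
}}

```text
clock: 32.93
position: [0.557, -0.2767, 0.084]
tool_rot: [3.141, 0.242, -3.079]
force: [2.9, 0.2, -2.3]
grip_width: 0.0654
finger_force: 45.8
```

```bash
python3 -c "
from h import *
st();where()"
```

```text
t 32.93 p [ 0.557  -0.2767  0.084 ] q [ 0.45  0.63 -0.04  1.9  -0.23  0.4   2.26] F [ 2.92  0.23 -2.32] M [ 0.31 -0.41 -0.02] w 0.0654 ff 45.8
xF -0.3 y 0.4 zP 0.2 mm th 59.78 yaw 3.57 roll 0.01
```

Call:
{"op": "apply_moves", "data": {
  "linear": [
    [-0.0028,0,0.004],
    [-0.0028,0,0.004],
    [-0.0028,0,0.004],
    [-0.0028,0,0.004],
    [-0.0028,0,0.004]
  ],
  "delta_rot": [
    [0,0.0033,0],
    [0,0.0033,0],
    [0,0.0033,0],
    [0,0.0033,0],
    [0,0.0033,0]
  ]
}}

```text
clock: 33.35
position: [0.5574, -0.2766, 0.0836]
tool_rot: [3.141, 0.235, -3.079]
force: [2.5, 1.2, -1.7]
grip_width: 0.0656
finger_force: 45.8
```

Call:
{"op": "apply_moves", "data": {
  "linear": [
    [-0.0028,0,0.004],
    [-0.0028,0,0.004],
    [-0.0028,0,0.004],
    [-0.0028,0,0.004],
    [-0.0028,0,0.004]
  ],
  "delta_rot": [
    [0,0.0033,0],
    [0,0.0033,0],
    [0,0.0033,0],
    [0,0.0033,0],
    [0,0.0033,0]
  ]
}}

```text
clock: 33.77
position: [0.5578, -0.2766, 0.0833]
tool_rot: [3.141, 0.228, -3.079]
force: [2.7, 0.8, -1.8]
grip_width: 0.0654
finger_force: 45.8
```

```bash
python3 -c "
from h import *
st();where()"
```

```text
t 33.77 p [ 0.5578 -0.2766  0.0833] q [ 0.44  0.63 -0.02  1.89 -0.22  0.42  2.25] F [ 2.71  0.81 -1.82] M [ 0.07 -0.37 -0.  ] w 0.0654 ff 45.8
xF -0.2 y 0.4 zP 0.1 mm th 58.99 yaw 3.57 roll 0.02
```

Call:
{"op": "apply_moves", "data": {
  "linear": [
    [-0.0028,0,0.0038],
    [-0.0028,0,0.0038],
    [-0.0028,0,0.0038],
    [-0.0028,0,0.0038],
    [-0.0028,0,0.0038]
  ],
  "delta_rot": [
    [0,0.0033,0],
    [0,0.0033,0],
    [0,0.0033,0],
    [0,0.0033,0],
    [0,0.0033,0]
  ]
}}

```text
clock: 34.18
position: [0.5581, -0.2765, 0.083]
tool_rot: [3.141, 0.221, -3.079]
force: [2.2, -1.0, -1.7]
grip_width: 0.0653
finger_force: 45.8
```

Call:
{"op": "apply_moves", "data": {
  "linear": [
    [-0.0021,0,0.003],
    [-0.0021,0,0.003],
    [-0.0021,0,0.003],
    [-0.0021,0,0.003],
    [-0.0021,0,0.003]
  ],
  "delta_rot": [
    [0,0.0025,0],
    [0,0.0025,0],
    [0,0.0025,0],
    [0,0.0025,0],
    [0,0.0025,0]
  ]
}}

```text
clock: 34.6
position: [0.5584, -0.2765, 0.0827]
tool_rot: [3.141, 0.216, -3.079]
force: [2.3, -0.5, -1.3]
grip_width: 0.0653
finger_force: 45.7
```

```bash
python3 -c "
from h import *
st();where()"
```

```text
t 34.6 p [ 0.5584 -0.2765  0.0827] q [ 0.43  0.64 -0.01  1.88 -0.22  0.44  2.24] F [ 2.27 -0.49 -1.34] M [-0.03 -0.29  0.03] w 0.0653 ff 45.7
xF -0.2 y 0.4 zP 0.1 mm th 58.29 yaw 3.57 roll 0.02
```

Call:
{"op": "apply_moves", "data": {
  "linear": [
    [-0.0023,0,0.003],
    [-0.0023,0,0.003],
    [-0.0023,0,0.003],
    [-0.0023,0,0.003],
    [-0.0023,0,0.003]
  ],
  "delta_rot": [
    [0,0.0025,0],
    [0,0.0025,0],
    [0,0.0025,0],
    [0,0.0025,0],
    [0,0.0025,0]
  ]
}}

```text
clock: 35.02
position: [0.5586, -0.2765, 0.0825]
tool_rot: [3.141, 0.211, -3.079]
force: [2.1, 0.4, -1.8]
grip_width: 0.0655
finger_force: 45.7
```

Call:
{"op": "apply_moves", "data": {
  "linear": [
    [-0.0023,0,0.003],
    [-0.0023,0,0.003],
    [-0.0023,0,0.003],
    [-0.0023,0,0.003],
    [-0.0023,0,0.003]
  ],
  "delta_rot": [
    [0,0.0025,0],
    [0,0.0025,0],
    [0,0.0025,0],
    [0,0.0025,0],
    [0,0.0025,0]
  ]
}}

```text
clock: 35.43
position: [0.5589, -0.2765, 0.0823]
tool_rot: [3.141, 0.206, -3.079]
force: [2.3, 0.1, -2.5]
grip_width: 0.0655
finger_force: 45.8
```

```bash
python3 -c "
from h import *
st();where()
s,im,d=grab('scene');cv2.imwrite('pics/s10.png',cv2.resize(im[260:400,120:300,::-1],(720,560),interpolation=cv2.INTER_CUBIC))"
```

```text
t 35.43 p [ 0.5589 -0.2765  0.0823] q [ 0.42  0.64 -0.    1.87 -0.21  0.45  2.23] F [ 2.31  0.14 -2.47] M [ 0.06 -0.23 -0.02] w 0.0655 ff 45.8
xF -0.2 y 0.4 zP 0.1 mm th 57.69 yaw 3.57 roll 0.02
```

View pics/s10.png

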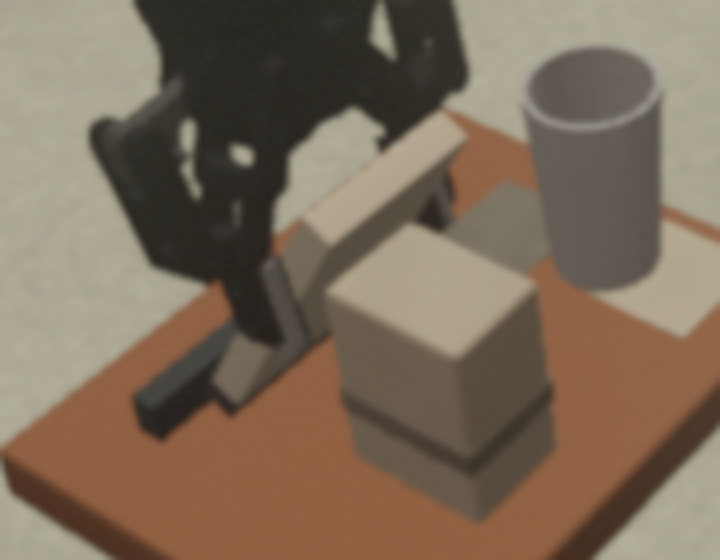

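The scene crop shows the tile foot at the strip (225,400) and the tile's back face just in front of the prop's upper front edge (330,290)-(405,228). Only a small gap is left.

Call:
{"op": "apply_moves", "data": {
  "linear": [
    [-0.0024,0,0.003],
    [-0.0024,0,0.003],
    [-0.0024,0,0.003],
    [-0.0024,0,0.003],
    [-0.0024,0,0.003]
  ],
  "delta_rot": [
    [0,0.0025,0],
    [0,0.0025,0],
    [0,0.0025,0],
    [0,0.0025,0],
    [0,0.0025,0]
  ]
}}

```text
clock: 35.9
position: [0.5592, -0.2765, 0.082]
tool_rot: [3.141, 0.2, -3.079]
force: [0.9, -0.5, -1.7]
grip_width: 0.0653
finger_force: 46.0
```

Call:
{"op": "apply_moves", "data": {
  "linear": [
    [-0.0024,0,0.003],
    [-0.0024,0,0.003],
    [-0.0024,0,0.003],
    [-0.0024,0,0.003],
    [-0.0024,0,0.003]
  ],
  "delta_rot": [
    [0,0.0025,0],
    [0,0.0025,0],
    [0,0.0025,0],
    [0,0.0025,0],
    [0,0.0025,0]
  ]
}}

```text
clock: 36.32
position: [0.5593, -0.2765, 0.0818]
tool_rot: [3.141, 0.195, -3.08]
force: [-5.6, 1.3, 4.9]
grip_width: 0.0654
finger_force: 46.7
```

```bash
python3 -c "
from h import *
st();where()"
```

```text
t 36.32 p [ 0.5593 -0.2765  0.0818] q [ 0.41  0.65  0.01  1.87 -0.21  0.46  2.22] F [-5.57  1.29  4.93] M [ 0.24  0.68 -0.04] w 0.0654 ff 46.7
xF -0.4 y 0.4 zP 0.2 mm th 57.07 yaw 3.56 roll 0.02
```

Call:
{"op": "apply_moves", "data": {
  "linear": [
    [0.001,0,-0.001],
    [0.0029,0,0.0012],
    [0.0029,0,0.0012],
    [0.0029,0,0.0012],
    [0.0029,0,0.0012]
  ],
  "delta_rot": [
    [0,-0.0008,0],
    [0,-0.0008,0],
    [0,-0.0008,0],
    [0,-0.0008,0],
    [0,-0.0008,0]
  ]
}}

```text
clock: 36.73
position: [0.5593, -0.2765, 0.0818]
tool_rot: [3.141, 0.197, -3.079]
force: [-3.9, 1.1, 6.0]
grip_width: 0.0656
finger_force: 47.1
```

```bash
python3 -c "
from h import *
st();where()"
```

```text
t 36.73 p [ 0.5593 -0.2765  0.0818] q [ 0.41  0.65  0.    1.87 -0.21  0.46  2.22] F [-3.92  1.13  5.96] M [ 0.32  0.62 -0.01] w 0.0656 ff 47.1
xF -0.3 y 0.4 zP 0.0 mm th 57.19 yaw 3.57 roll 0.02
```

Call:
{"op": "apply_moves", "data": {
  "linear": [
    [0.0018,0,0.001],
    [0.0018,0,0.001],
    [0.0018,0,0.001],
    [0.0018,0,0.001],
    [0.0018,0,0.001]
  ],
  "delta_rot": [
    [0,-0.0005,0],
    [0,-0.0005,0],
    [0,-0.0005,0],
    [0,-0.0005,0],
    [0,-0.0005,0]
  ]
}}

```text
clock: 37.15
position: [0.5593, -0.2765, 0.0818]
tool_rot: [3.141, 0.198, -3.079]
force: [-4.1, 1.0, 7.7]
grip_width: 0.0656
finger_force: 47.2
```

```bash
python3 -c "
from h import *
st();where();tile_in_tool('w11');st()"
```

```text
t 37.15 p [ 0.5593 -0.2765  0.0818] q [ 0.41  0.65  0.    1.87 -0.21  0.46  2.22] F [-4.09  1.02  7.65] M [0.35 0.6  0.03] w 0.0656 ff 47.2
xF -0.2 y 0.4 zP -0.0 mm th 57.27 yaw 3.57 roll 0.01
tilt 45.99 lat slope deg 0.16 rect [-35.9   0.1] [69.1 66.6] 0.05 foot top-edge centre (tool) mm [65.1 -0.1 35.2]
t 37.2 p [ 0.5593 -0.2765  0.0818] q [ 0.41  0.65  0.    1.87 -0.21  0.46  2.22] F [-4.45  1.88  7.5 ] M [0.39 0.57 0.03] w 0.0655 ff 47.2
```

Call:
{"op": "apply_moves", "data": {
  "linear": [
    [0.0006,0,-0.0008],
    [0.0006,0,-0.0008],
    [0.0006,0,-0.0008],
    [0.0006,0,-0.0008],
    [0.0006,0,-0.0008]
  ],
  "delta_rot": [
    [0,-0.0006,0],
    [0,-0.0006,0],
    [0,-0.0006,0],
    [0,-0.0006,0],
    [0,-0.0006,0]
  ],
  "force": 20
}}

```text
clock: 37.62
position: [0.5593, -0.2765, 0.0818]
tool_rot: [3.141, 0.2, -3.079]
force: [-3.5, 0.8, 5.6]
grip_width: 0.0653
finger_force: 46.8
```

```bash
python3 -c "
from h import *
st();where()"
```

```text
t 37.62 p [ 0.5593 -0.2765  0.0818] q [ 0.41  0.64  0.    1.87 -0.21  0.46  2.23] F [-3.45  0.8   5.62] M [0.35 0.44 0.01] w 0.0653 ff 46.8
xF -0.1 y 0.4 zP -0.1 mm th 57.35 yaw 3.57 roll 0.01
```

Call:
{"op": "apply_moves", "data": {
  "linear": [
    [0,0,0],
    [0,0,0],
    [0,0,0],
    [0,0,0],
    [0,0,0]
  ],
  "delta_rot": [
    [0,0,0],
    [0,0,0],
    [0,0,0],
    [0,0,0],
    [0,0,0]
  ],
  "gripper": -1,
  "force": 20
}}

```text
clock: 38.03
position: [0.5593, -0.2765, 0.0818]
tool_rot: [3.141, 0.2, -3.079]
force: [-2.8, 1.5, 6.8]
grip_width: 0.0654
finger_force: 46.8
```

Call:
{"op": "apply_moves", "data": {
  "linear": [
    [0,0,0],
    [0,0,0],
    [0,0,0],
    [0,0,0],
    [0,0,0]
  ],
  "delta_rot": [
    [0,0,0],
    [0,0,0],
    [0,0,0],
    [0,0,0],
    [0,0,0]
  ],
  "gripper": 1
}}

```text
clock: 38.45
position: [0.5591, -0.2764, 0.0815]
tool_rot: [3.141, 0.199, -3.079]
force: [-0.2, -0.2, -0.0]
grip_width: 0.0852
finger_force: 0.0
```

```bash
python3 -c "
from h import *
from g import rel
st();where();tile_in_tool('w12');rel('w13',True)
im=np.load('pics/w13.npz')['im'];cv2.imwrite('pics/w13.png',im[:,:,::-1])"
```

```text
t 38.45 p [ 0.5591 -0.2764  0.0815] q [ 0.41  0.65  0.    1.87 -0.21  0.46  2.23] F [-0.15 -0.2  -0.05] M [0.01 0.23 0.02] w 0.0852 ff 0.0
xF -0.4 y 0.5 zP -0.4 mm th 57.31 yaw 3.58 roll 0.02
tilt 46.16 lat slope deg 0.18 rect [-36.2   0.1] [69.4 66.6] 0.13 foot top-edge centre (tool) mm [65.4 -0.2 35.6]
strip n 9383 X [-0.0127  0.0038] Y [-0.0529  0.0542] mid 0.0006 z 0.042
strip inner edge X0 0.0022 yaw err -0.10 deg
foot n 1556 Y [-0.0318  0.0325] mid 0.0003 edge X 0.0031 yaw err 0.03 z edge 0.0371
```

View pics/w13.png

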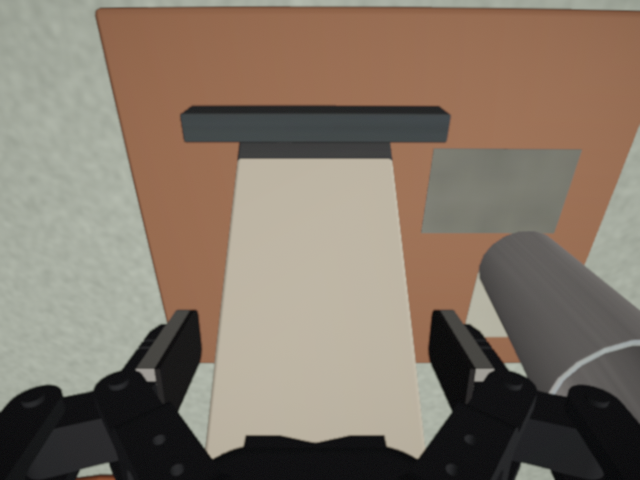

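The wrist view shows the tile standing released, with its foot snug under the strip's inner edge at row 142. It is centred: the strip spans columns 181–449 and the foot 239–391, both with their middle at 315. I'll retreat along the tool axis.

Call:
{"op": "apply_moves", "data": {
  "linear": [
    [0,0,-0.05],
    [0,0,-0.2],
    [0,0,-0.4],
    [0,0,-0.6],
    [0,0,-0.8]
  ],
  "delta_rot": [
    [0,0,0],
    [0,0,0],
    [0,0,0],
    [0,0,0],
    [0,0,0]
  ]
}}

```text
clock: 38.97
position: [0.5429, -0.2775, 0.1611]
tool_rot: [3.141, 0.199, -3.079]
force: [0.9, -0.6, -0.3]
grip_width: 0.0856
finger_force: 0.0
```

Call:
{"op": "apply_moves", "data": {
  "linear": [
    [0,0,-0.2],
    [0,0,-0.4],
    [0,0,-0.6],
    [0,0,-0.8],
    [0,0,-0.8]
  ],
  "delta_rot": [
    [0,0,0],
    [0,0,0],
    [0,0,0],
    [0,0,0],
    [0,0,0]
  ]
}}

```text
clock: 39.38
position: [0.528, -0.2795, 0.2425]
tool_rot: [-3.139, 0.204, -3.08]
force: [0.5, -0.6, 0.1]
grip_width: 0.0855
finger_force: 0.0
```

Call:
{"op": "apply_moves", "data": {
  "linear": [
    [0,0,0],
    [0,0,0],
    [0,0,0],
    [0,0,0],
    [0,0,0]
  ],
  "delta_rot": [
    [0,0,0],
    [0,0,0],
    [0,0,0],
    [0,0,0],
    [0,0,0]
  ]
}}

```text
clock: 39.8
position: [0.5273, -0.2783, 0.2377]
tool_rot: [3.141, 0.198, -3.079]
force: [-0.1, 0.1, -0.6]
grip_width: 0.0856
finger_force: 0.0
```

```bash
python3 -c "
from h import *
st()
s,im,d=grab('scene');cv2.imwrite('pics/s14.png',cv2.resize(im[180:420,80:400,::-1],(800,600),interpolation=cv2.INTER_CUBIC))"
```

```text
t 39.8 p [ 0.5273 -0.2783  0.2377] q [ 0.4   0.39  0.05  1.82 -0.17  0.76  2.19] F [-0.13  0.11 -0.6 ] M [0.01 0.19 0.  ] w 0.0856 ff 0.0
```

View pics/s14.png

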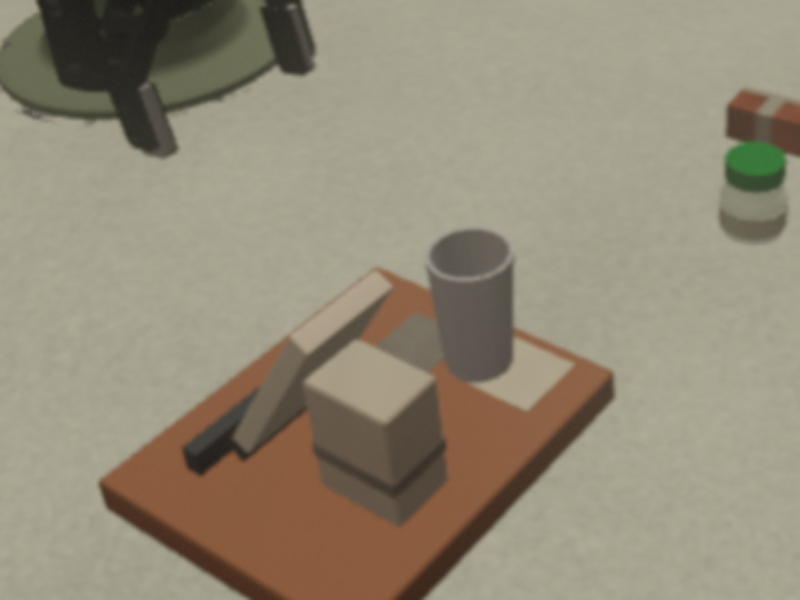

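The scene view shows the tile leaning on the prop at (310,350) with its foot against the strip at (240,445). The beaker and jar are untouched and the gripper is clear, so I'm handing in.

```bash
python3 -c "
from workcell import workorder
print(workorder.job_done())"
```

```text
the job is handed in; nothing more can be done
None
```

The job is handed in at about 40 s: the tile leans on the prop with its foot on the hearth, snug, square and centred against the stop strip. It took one regrasp: I set the tile back on its block to change the grip, because two joints had reached their limits.

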